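Load a solder pallet and lock its hold-down bar

ROBOT

A 7-joint arm with a two-finger parallel gripper is mounted at the origin on the work surface. World frame = base frame: x ahead of the robot, y to its left, z up, the work surface at z = 0. Lengths are in m, angles in rad, forces in N, time in s.
With the tool pointing down it reaches from about 0.425 to 0.825 m from the base axis. Payload 3.6 kg.
Tool frame: the origin (TCP) lies on the centre line of the jaws, within the pads' length; the fingertips stand 11 mm ahead of it and the grasp point (between the pads) lies 8 mm behind it; z points along the fingers, y is the line along which they close (so a half turn about z gives the same grasp; the last joint's range is limited). The gripper opens to 85 mm and grips with 20 to 120 N. Pads are 22 mm wide; open, the fingers measure 114 mm over their backs; the gripper's body (76 mm by 85 mm) begins 54 mm behind the grasp point. The pads swing forward as they close: fully open they stand 13 mm farther back than shut.
Start: joints at [-1.266, 0.615, -0.013, 1.423, 0.008, 1.103, -0.04], TCP at [0.211, 0.615, 0.242] pointing down, gripper open.
Joint ranges: [-3.12, 3.12], [-0.3, 2.06], [-1.34, 1.32], [0.26, 2.42], [-1.36, 4.5], [0.01, 1.98], [-2.84, 2.84]. Speed limits (rad/s): [2.79, 2.79, 3.14, 3.14, 3.14, 3.14, 3.14].

INTERFACE

Orientations are given as a unit quaternion [w, x, y, z].
In Python, from bench import observe, optics, workorder gives the robot as it stands. The module is installed in compiled form; this text tells all that it offers.
- The arm moves only by the tool step_arm, never from a script. Its argument "increments" is a list of rows, each an object with "xyz": the shift along the tool's x, y, z in mm, a list of three; "twist": the turn, a rotation vector about the tool's x, y, z in degrees, a list of three; "gripper": the gripper's target within -1 to 1 (shut at 1, half-way at 0, fully open at -1). In form: [{"xyz": [dx, dy, dz], "twist": [rx, ry, rz], "gripper": gripper}, ...]. A call has exactly 5 rows; each row is the pose to reach, as a shift and turn from the pose commanded when the call began, along the tool's axes at that moment; what a row does not reach only later rows make up. A row lasts 1/10 s, in which the tool goes at most 50 mm and 8.59 degrees, less where a joint would pass 70% of its speed; a pose out of reach is approached as far as the arm can. A call with a gripper value outside its range is refused whole. The fingers move at their own pace and stop on an object; "newtons" is the grip in N (left out, the last holds). Time passes only in rows, so rows that repeat a pose let the fingers close, or fill a call up. It gives the time, the measured TCP pose, the force, the opening and the grip force at its end, in the units of the state.
- observe(): the state, without advancing time (a new reading comes with each control period).
- optics.grab_frame(name): name is "side" or "top" or "wrist"; returns a dict with "color" (480x640x3 uint8, red, green, blue), "range_z" (480x640 float32, m along the optical axis (not along the pixel's ray), 0 where there is no reading), "mtx" (3x3 intrinsics, pixels), "origin" and "orientation" of the camera in the world; the wrist camera has in their place "hand_eye" (4x4, takes a point from camera to tool coordinates, whose origin is the TCP and whose axes are the flange's). Camera axes: x right, y up, looking along -z (the intrinsics and any distortion apply to the point x, -y, -z); pixel columns grow to the right and rows downward; lengths in m; the calibration is good to about 2 mm. A picture is of the moment at which its call begins: read the wrist's pose just before it.
- workorder.finish_job(): hands the job in; it is judged then, once.
The state is a dict: "t": time; "joint_pos": joint angles; "qvel": joint speeds; "tau": joint torques, N m; "tcp_pos": TCP position; "tcp_rot": TCP orientation; "contact_force": force on the tool from outside, world axes, zero at the start; "ft_torque": the same for the moment, N m; "gripper_width": finger opening in m; "gripper_force": force on a finger pad.
Only numpy, scipy, OpenCV 4.12 (cv2) and the standard library are available. Lean on these libraries where they do the work, as an engineer would, in place of code of your own. Each camera call takes 0.05 s, during which the arm holds its last target. There are 200 camera calls.

TASK

Load the solder pallet: lift the fork end of its hold-down bar over the lip, draw the bar out endwise from under the bridge and lay it down flat on the bench. Put every board that is waiting on the foam flat into a nest of its own, component side up, then slide the bar back under the bridge, lower it fully down into the fork and push the loose lock pin home through fork and bar. Leave the other things on the bench where they are.

Things in the scene. Friction and masses are not known exactly. Their poses are not given: they have to be found in the camera images.
- pallet: solder pallet, fixed: black plate 73 x 314 x 8 mm; row of four nests along y, aluminium fork at its +y end, bridge at its -y end. Origin: bench level under the middle of the row; x across, y towards the fork, z up; pallet coordinates below are in mm in this frame. Nests 61 (x) x 47 (y), floor z 8, ribs and rims between and around them up to z 13, y -104 to 104. Plate bare from y 104 to 139.
- nest0 (a point): middle of the floor of the first nest, pallet frame (0, -76.5, 8) mm, next to the bridge
- nest1 (a point): middle of the floor of the second nest, (0, -25.5, 8)
- nest2 (a point): middle of the floor of the third nest, (0, 25.5, 8)
- nest3 (a point): middle of the floor of the fourth nest, (0, 76.5, 8), nearest the fork
- bridge (a point): middle of the bar's rest under the bridge, pallet (0, -119, 33). Bridge: y -134 to -108; two posts with inner faces at x +-12, outer +-18; roof underside at z 68, top at z 73; closed at the far end by a stop at y -130.
- fork_hole (a point): midway between the fork's cheek holes, pallet (0, 155, 44). Fork: two cheeks 7 mm thick, 21 mm apart (x +-10.5 to +-17.5), y 140 to 170, tops at z 60, each with an 11 mm round hole along x at y 155, z 44; between them a rest for the bar, top at z 33; across the outer end (y 170 to 176) a lip with its top at z 45.
- bar: hold-down bar, aluminium extrusion 16 (x) x 296 (y) x 22 (z) mm, about 90 g. Origin: centre of its underside; y along the bar to its fork end. At the start it lies fitted: on both rests, origin at pallet (0, 20, 33) with 2 mm endwise play each way, its -y end 20 mm under the bridge, its +y end between the cheeks behind the lip. Fitted, it passes 2 mm over the boards' transformers.
- bar_lift_end (a point): underside of the bar at its +y (fork) end, bar frame (0, 148, 0) mm
- bar_tail_end (a point): underside of the bar at its -y (bridge) end, (0, -148, 0)
- bar_slot (a point): middle of the slot that runs through the bar along x, bar (0, 135, 11); the slot is 16 mm long (y) and 12 mm high
- pin: loose lock pin, 40 g, on the bench: black square handle 12 x 12 x 34 mm, then a steel shaft 7 mm thick, 48 mm long, tip tapered. Origin: on the axis at the shoulder where shaft meets handle, 6 mm above the bench as it lies; x along the shaft to the tip, handle from x -34 to 0. It may enter the fork from either side; home, its shoulder touches the cheek.
- pin_mid (a point): point on the pin's axis 17.5 mm ahead of the shoulder; lies at fork_hole when the pin is home
- foam: sheet of black foam 200 (x) x 190 (y) x 6 mm, fixed on the bench, on which the boards wait; origin at bench level under its middle
- board0: circuit board, 60 g: green plate 56 (x) x 42 (y) x 3.2 mm; transformer block 24 x 24 mm on its middle, its top 23.2 mm above the underside (grip it there; the other parts are lower, at the corners). Origin: centre of the underside. Fits a nest with its x along the pallet's x, either way round; any nest may be used. Two to four of the four boards are present.
- board1: circuit board, 60 g: green plate 56 (x) x 42 (y) x 3.2 mm; transformer block 24 x 24 mm on its middle, its top 23.2 mm above the underside (grip it there; the other parts are lower, at the corners). Origin: centre of the underside. Fits a nest with its x along the pallet's x, either way round; any nest may be used. Two to four of the four boards are present.
- board2: circuit board, 60 g: green plate 56 (x) x 42 (y) x 3.2 mm; transformer block 24 x 24 mm on its middle, its top 23.2 mm above the underside (grip it there; the other parts are lower, at the corners). Origin: centre of the underside. Fits a nest with its x along the pallet's x, either way round; any nest may be used. Two to four of the four boards are present.
- board3: circuit board, 60 g: green plate 56 (x) x 42 (y) x 3.2 mm; transformer block 24 x 24 mm on its middle, its top 23.2 mm above the underside (grip it there; the other parts are lower, at the corners). Origin: centre of the underside. Fits a nest with its x along the pallet's x, either way round; any nest may be used. Two to four of the four boards are present.
- solder_reel: bystander: steel solder reel, 60 mm across, 40 mm high
- tip_cleaner: bystander: tip cleaner pot with brass wool, 76 mm across, 63 mm high
- multimeter: bystander: yellow and black multimeter 150 x 75 x 36 mm
Mind the look-alikes: they are no part of the job. What is shaped like the board3 but pink is not meant. What is shaped like the board2 but orange is not meant.

How it is judged:
On the way, in this order (a step that is already met when the one before it is completed fails the run):
1. the bar's fork end is lifted over the lip while its other end is still under the bridge (z of bar_lift_end in the frame of pallet above 0.045 m and y of bar_tail_end in the frame of pallet below -0.108 m and z of bar_tail_end in the frame of pallet below 0.05 m), for 0.05 s.
2. the bar lies flat on the bench (height (world z) of bar below 0.008 m and angle between bar's own z axis and vertical below 0.06 rad and linear speed of bar below 0.05 m/s), for 0.2 s.
3. every board lies flat in a nest of its own ((horizontal distance between board0 and nest0 below 0.006 m or horizontal distance between board0 and nest1 below 0.006 m or horizontal distance between board0 and nest2 below 0.006 m or horizontal distance between board0 and nest3 below 0.006 m) and z of each of board0, board1, board2, board3 in the frame of pallet below 0.0105 m and angle between each of board0, board1, board2, board3's own z axis and vertical below 0.08 rad and angle between the x axis of each of board0, board1, board2, board3 and the x axis of pallet, either way round below 0.15 rad and linear speed of each of board0, board1, board2, board3 below 0.03 m/s and (horizontal distance between board1 and nest0 below 0.006 m or horizontal distance between board1 and nest1 below 0.006 m or horizontal distance between board1 and nest2 below 0.006 m or horizontal distance between board1 and nest3 below 0.006 m) and (horizontal distance between board2 and nest0 below 0.006 m or horizontal distance between board2 and nest1 below 0.006 m or horizontal distance between board2 and nest2 below 0.006 m or horizontal distance between board2 and nest3 below 0.006 m) and (horizontal distance between board3 and nest0 below 0.006 m or horizontal distance between board3 and nest1 below 0.006 m or horizontal distance between board3 and nest2 below 0.006 m or horizontal distance between board3 and nest3 below 0.006 m)), for 0.2 s.
4. the bar is back on both rests, under the bridge and in the fork (x of bar in the frame of pallet between -0.005 and 0.005 m and y of bar in the frame of pallet between 0.014 and 0.026 m and z of each of bar_lift_end, bar_tail_end in the frame of pallet below 0.038 m and angle between bar's own z axis and vertical below 0.1 rad and linear speed of bar below 0.03 m/s), for 0.2 s.
At the end, for the whole second after the job is handed in: Every board present lies flat and fully down in a nest (within 6 mm and 0.15 rad); the bar lies on both rests, under the bridge and in the fork (within 5 mm); the pin goes through both cheeks and the bar, within 7 mm of home and 0.2 rad of the holes' line; all at rest (all of step 3 and all of step 4 and distance between pin_mid and fork_hole below 0.007 m and angle between the x axis of pin and the x axis of pallet, either way round below 0.2 rad and linear speed of pin below 0.03 m/s); the robot touches nothing.
It fails at once if the solder reel is moved more than 20 mm (distance of solder_reel from where it was at the start of the episode above 0.02 m).
It fails at once if the tip cleaner is moved more than 20 mm (distance of tip_cleaner from where it was at the start of the episode above 0.02 m).
It fails at once if the multimeter is moved more than 20 mm (distance of multimeter from where it was at the start of the episode above 0.02 m).
Of board0, board1, board2, board3 only 2 to 4 are there at a start; the rules pass over those that are not, and their reading is None.
At some moment in a run one of board0, board1, board2, board3, pin may be knocked a few centimetres aside while the robot is not near it.
Once in a run the grip may slacken for a moment while it holds something.
It also fails if it takes over 210 s, if anything falls off the work surface, if the arm or the gripper's body presses on something with over 40 N, if the wrist force passes 120 N, or if a joint passes its speed limit or range.

## Working session

There is one attempt and no reset: what is moved stays moved. The work goes in short steps, Python scripts to look and compute and a tool call to move; the robot and the scene stay as the last step left them, time stands still between calls to the robot, and variables do not carry over. Pictures are saved under pics/ and viewed, at most 14 in all, crops included, and the job is handed in when it is done.

Besides the shell and the picture viewer there is one more tool, called after "Call:" by a JSON object that holds its "method" and its "body", one argument or row to a line. step_arm: Moves the arm, as the interface text tells. Its arguments: {"type":"object","properties":{"increments":{"type":"array","items":{"type":"object","properties":{"xyz":{"type":"array","items":{"type":"number"}},"twist":{"type":"array","items":{"type":"number"}},"gripper":{"type":"number"}}}},"newtons":{"type":"number"}},"required":["increments"]}

```bash
mkdir -p pics; cat > h.py <<'E'
import numpy as np, cv2
from bench import observe, optics, workorder
from scipy.spatial.transform import Rotation as R
def q2R(q): return R.from_quat([q[1],q[2],q[3],q[0]]).as_matrix()
def grab(n):
    s=observe(); f=optics.grab_frame(n)
    if 'hand_eye' in f:
        T=np.eye(4); T[:3,:3]=q2R(s['tcp_rot']); T[:3,3]=s['tcp_pos']; T=T@np.array(f['hand_eye'])
    else:
        T=np.eye(4); T[:3,:3]=q2R(f['orientation']); T[:3,3]=f['origin']
    f['T']=T; return f
def save(f,p): cv2.imwrite(p,f['color'][:,:,::-1])
def pts(f):
    K=np.array(f['mtx']); z=f['range_z'].astype(float); v,u=np.mgrid[:480,:640]
    P=np.stack([(u-K[0,2])/K[0,0]*z,-(v-K[1,2])/K[1,1]*z,-z],-1)
    W=P@f['T'][:3,:3].T+f['T'][:3,3]; W[z==0]=np.nan; return W
def ray(f,uv,h):
    K=np.array(f['mtx']); uv=np.atleast_2d(uv).astype(float)
    d=np.stack([(uv[:,0]-K[0,2])/K[0,0],-(uv[:,1]-K[1,2])/K[1,1],-np.ones(len(uv))],-1)@f['T'][:3,:3].T
    o=f['T'][:3,3]; return o+d*((h-o[2])/d[:,2])[:,None]
def tool(p):  # world point -> shift in tool axes, mm
    s=observe(); return np.round(q2R(s['tcp_rot']).T@(np.array(p)-s['tcp_pos'])*1000,1)
E
python3 - <<'E'
from h import *
s=observe(); print(s)
for n in('top','side','wrist'):
    f=grab(n); save(f,f'pics/{n}0.png'); print(n,f['T'].round(3).tolist(),np.array(f['mtx']).round(1).tolist(),[k for k in f])
E
```

```text
{'t': 0.0, 'joint_pos': array([-1.2665029 ,  0.61592853, -0.01262095,  1.42492263,  0.00810256,
        1.10337991, -0.04040191]), 'qvel': array([-1.17334132e-03, -6.41418272e-05,  8.11190231e-04, -8.54345944e-04,
       -8.41548718e-04,  1.12845855e-03,  1.59768636e-04]), 'tau': array([-1.19572119e-04, -4.69218349e+01,  2.59341979e-01, -1.71035385e+01,
        1.00399990e-02,  9.87730018e-03, -4.88542327e-06]), 'tcp_pos': array([0.21086435, 0.61406279, 0.24112418]), 'tcp_rot': array([-1.94600423e-04,  1.64609138e-01,  9.86358027e-01, -1.27939884e-03]), 'contact_force': array([-0.28202645,  0.36461196,  0.30822691]), 'ft_torque': array([-0.01276663, -0.04297828, -0.00549926]), 'gripper_force': 0.0, 'gripper_width': 0.08527059947334001}
top [[0.027, 0.988, -0.153, 0.382], [-1.0, 0.026, -0.008, -0.018], [-0.004, 0.154, 0.988, 1.034], [0.0, 0.0, 0.0, 1.0]] [[443.5, 0.0, 319.8], [0.0, 443.5, 235.8], [0.0, 0.0, 1.0]] ['color', 'range_z', 'mtx', 'origin', 'orientation', 'T']
side [[0.759, 0.445, -0.475, 0.04], [-0.651, 0.532, -0.542, -0.605], [0.011, 0.72, 0.694, 0.827], [0.0, 0.0, 0.0, 1.0]] [[601.9, 0.0, 310.1], [0.0, 601.9, 240.7], [0.0, 0.0, 1.0]] ['color', 'range_z', 'mtx', 'origin', 'orientation', 'T']
wrist [[0.323, -0.902, -0.287, 0.138], [0.946, 0.307, 0.101, 0.64], [-0.003, -0.304, 0.953, 0.374], [0.0, 0.0, 0.0, 1.0]] [[335.5, 0.0, 319.1], [0.0, 335.5, 242.4], [0.0, 0.0, 1.0]] ['color', 'range_z', 'mtx', 'hand_eye', 'T']
```

View pics/top0.png

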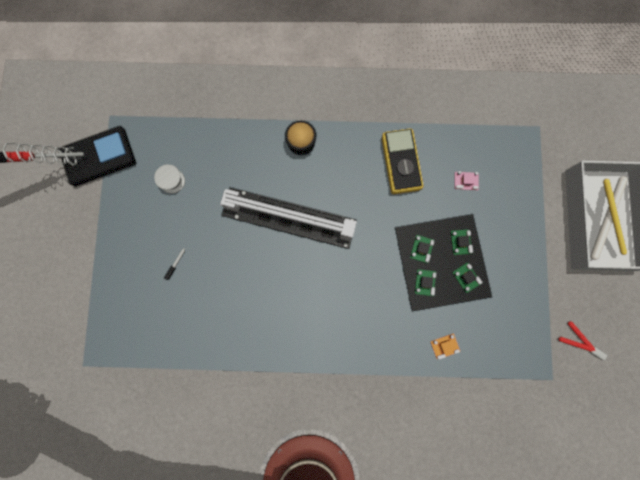

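View pics/side0.png

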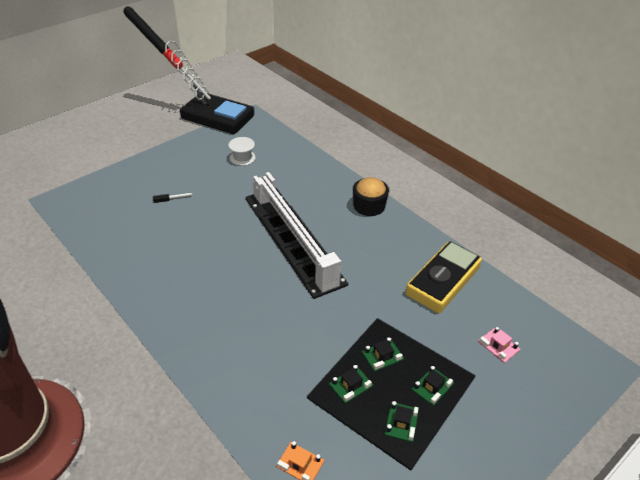

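Top view: four green boards on the foam at (423,248), (461,241), (426,283) and (467,277). The look-alikes, left alone, are pink (467,180) and orange (446,346). The pin is at (175,263) with its handle at lower left. The pallet's fork is at (230,200) and its bridge at (350,228).

```bash
cat > m0.py <<'E'
from h import *
def rect(P):
    (c,wh,a)=cv2.minAreaRect((P[:,:2]*1000).astype(np.float32)); return np.round(c,1),np.round(wh,1),round(a,1)
for n in('top','side'):
    f=grab(n); W=pts(f); C=f['color'].astype(int); r,g,b=C[...,0],C[...,1],C[...,2]; z=W[...,2]
    hsv=cv2.cvtColor(f['color'],cv2.COLOR_RGB2HSV)
    print(n,'bench z',np.nanmedian(z[300:340,250:300]) if n=='top' else '')
    m=((hsv[...,0]>40)&(hsv[...,0]<80)&(hsv[...,1]>120)&(hsv[...,2]>40)).astype(np.uint8)
    m=cv2.morphologyEx(m,cv2.MORPH_CLOSE,np.ones((5,5)))
    k,l,st,ce=cv2.connectedComponentsWithStats(m)
    for i in range(1,k):
        if st[i,4]<60: continue
        vv,uu=np.where(l==i); P=ray(f,np.c_[uu,vv],0.0092); print('green',ce[i].round(0),st[i,4],rect(P))
        c=P.mean(0); near=(np.hypot(W[...,0]-c[0],W[...,1]-c[1])<.04)&(z>.022)&(z<.04)
        if near.sum()>5: print('   block',near.sum(),rect(W[near]),np.nanmedian(z[near]).round(4))
    # bar/bridge/fork by height
    reg=(W[...,0]>.3)&(W[...,0]<.75)&(W[...,1]>-.12)&(W[...,1]<.25)
    for lo,hi,nm in((.049,.058,'bar'),(.066,.085,'roof'),(.003,.02,'plate')):
        mm=(reg&(z>lo)&(z<hi)).astype(np.uint8); k,l,st,ce=cv2.connectedComponentsWithStats(mm)
        if k<2: continue
        for i in np.argsort(-st[1:,4])[:2]+1:
            if st[i,4]>25: print(nm,ce[i].round(0),st[i,4],rect(W[l==i]),np.nanmedian(z[l==i]).round(4))
E
python3 m0.py
```

```text
top bench z -1.2337114927651882e-05
green [458. 246.] 113 (array([ 531. , -334.8]), array([42.3, 34. ]), 1.5)
   block 117 (array([ 536.5, -336.3]), array([37.2, 28.6]), 2.5) 0.0286
green [464. 278.] 165 (array([ 451.8, -345.6]), array([54.1, 33.2]), 30.7)
   block 126 (array([ 456., -346.]), array([29.6, 28. ]), 35.3) 0.028
green [421. 286.] 97 (array([ 432.6, -243.7]), array([48.2, 21.7]), 32.9)
   block 128 (array([ 438.8, -250.5]), array([30.9, 38.8]), 83.1) 0.0279
bar [282. 212.] 894 (array([591. ,  75.3]), array([276.3,  28.7]), 78.0) 0.0543
roof [348. 227.] 191 (array([553.1, -71.6]), array([25.8, 36. ]), 76.0) 0.0719
plate [287. 226.] 1723 (array([565. ,  71.3]), array([318.4,  35.6]), 76.9) 0.0079
plate [291. 206.] 935 (array([613.1,  60.5]), array([313.3,  24.4]), 76.8) 0.0082
side bench z 
green [392. 356.] 148 (array([ 528.3, -258.7]), array([54.7, 21.4]), 30.0)
   block 239 (array([ 519.3, -247.2]), array([27.1, 32. ]), 78.7) 0.0287
green [370. 356.] 171 (array([ 498.7, -242. ]), array([42.4, 21.7]), 73.0)
   block 239 (array([ 519.3, -247.2]), array([27.1, 32. ]), 78.7)
[... 444 characters left out ...]
.0286
green [339. 388.] 206 (array([ 421.7, -252.3]), array([43.4, 24.4]), 83.4)
   block 269 (array([ 433.7, -251.8]), array([28.9, 37. ]), 79.8) 0.0288
green [398. 426.] 457 (array([ 448.4, -351.9]), array([49.6, 43. ]), 33.8)
   block 287 (array([ 449.9, -348.4]), array([40.5, 30.2]), 34.4) 0.029
bar [290. 215.] 908 (array([588.4,  83. ]), array([264.3,  36.5]), 77.3) 0.0547
bar [328. 271.] 82 (array([543.7, -78.9]), array([21.2, 42.9]), 44.4) 0.0535
roof [328. 260.] 279 (array([551.3, -72.8]), array([29.8, 38.3]), 77.3) 0.0724
plate [291. 246.] 2352 (array([579.3,  70.3]), array([324.4,  74.7]), 78.5) 0.0085
plate [303. 223.] 229 (array([627.8,  94.7]), array([230. ,  14.3]), 76.5) 0.012
```

```bash
python3 - <<'E'
import cv2
a=cv2.imread('pics/top0.png'); 
c1=cv2.resize(a[180:255,215:365],(800,400),interpolation=cv2.INTER_CUBIC)
c2=cv2.resize(a[240:290,150:200],(200,200),interpolation=cv2.INTER_CUBIC)
c3=cv2.resize(a[215:310,395:490],(200,200),interpolation=cv2.INTER_CUBIC)
import numpy as np
o=np.zeros((600,800,3),np.uint8);o[:400]=c1;o[400:,:200]=c2;o[400:,200:400]=c3;cv2.imwrite('pics/crop.png',o)
E
```

```text
(no output)
```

View pics/crop.png

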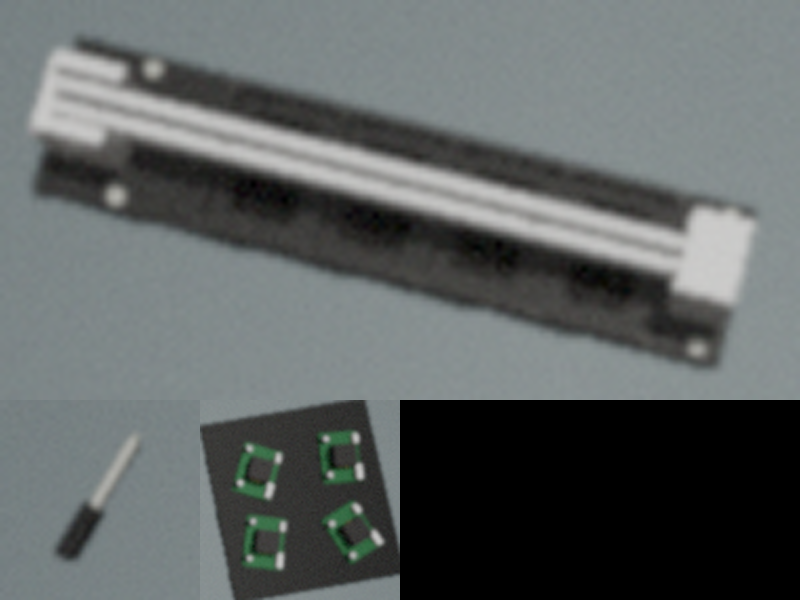

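The crop confirms the parts: the bar in the fork (left) and under the bridge (right), the pin with its black handle down-left, and four green boards. Next I move over the pallet for a closer look.

Call:
{"method": "step_arm", "body": {
  "increments": [
    {"xyz": [-35,-27,0],"twist": [0,0,0],"gripper": -1},
    {"xyz": [-71,-53,-1],"twist": [0,0,0],"gripper": -1},
    {"xyz": [-106,-80,-2],"twist": [0,0,0],"gripper": -1},
    {"xyz": [-142,-106,-3],"twist": [0,0,0],"gripper": -1},
    {"xyz": [-177,-133,-3],"twist": [0,0,0],"gripper": -1}
  ],
  "newtons": 60
}}

```text
t: 0.75
tcp_pos: [0.3363, 0.4299, 0.2455]
tcp_rot: [0.0, 0.165, 0.986, 0.0]
contact_force: [0.6, -0.5, 0.5]
gripper_width: 0.0852
gripper_force: 0.0
```

Call:
{"method": "step_arm", "body": {
  "increments": [
    {"xyz": [-35,-27,0],"twist": [0,0,0],"gripper": -1},
    {"xyz": [-71,-53,-1],"twist": [0,0,0],"gripper": -1},
    {"xyz": [-106,-80,-2],"twist": [0,0,0],"gripper": -1},
    {"xyz": [-142,-106,-3],"twist": [0,0,0],"gripper": -1},
    {"xyz": [-177,-133,-3],"twist": [0,0,0],"gripper": -1}
  ]
}}

```text
t: 1.25
tcp_pos: [0.4605, 0.2467, 0.2486]
tcp_rot: [0.0, 0.165, 0.986, 0.0]
contact_force: [0.7, -0.3, -0.4]
gripper_width: 0.0854
gripper_force: 0.0
```

Call:
{"method": "step_arm", "body": {
  "increments": [
    {"xyz": [-35,-27,0],"twist": [0,0,0],"gripper": -1},
    {"xyz": [-71,-53,-1],"twist": [0,0,0],"gripper": -1},
    {"xyz": [-106,-80,-2],"twist": [0,0,0],"gripper": -1},
    {"xyz": [-142,-106,-3],"twist": [0,0,0],"gripper": -1},
    {"xyz": [-177,-133,-3],"twist": [0,0,0],"gripper": -1}
  ]
}}

```text
t: 1.75
tcp_pos: [0.5847, 0.0635, 0.2515]
tcp_rot: [0.0, 0.165, 0.986, 0.0]
contact_force: [0.6, 0.3, 0.7]
gripper_width: 0.0854
gripper_force: 0.0
```

Call:
{"method": "step_arm", "body": {
  "increments": [
    {"xyz": [0,0,0],"twist": [0,0,8.4],"gripper": -1},
    {"xyz": [0,0,0],"twist": [0,0,16.8],"gripper": -1},
    {"xyz": [0,0,0],"twist": [0,0,25.2],"gripper": -1},
    {"xyz": [0,0,0],"twist": [0,0,33.6],"gripper": -1},
    {"xyz": [0,0,0],"twist": [0,0,42],"gripper": -1}
  ]
}}

```text
t: 2.25
tcp_pos: [0.5836, 0.0649, 0.2512]
tcp_rot: [-0.0, 0.51, 0.86, -0.0]
contact_force: [0.3, 1.0, -0.1]
gripper_width: 0.0858
gripper_force: 0.0
```

Call:
{"method": "step_arm", "body": {
  "increments": [
    {"xyz": [0,0,0],"twist": [0,0,8.4],"gripper": -1},
    {"xyz": [0,0,0],"twist": [0,0,16.8],"gripper": -1},
    {"xyz": [0,0,0],"twist": [0,0,25.2],"gripper": -1},
    {"xyz": [0,0,0],"twist": [0,0,33.6],"gripper": -1},
    {"xyz": [0,0,0],"twist": [0,0,42],"gripper": -1}
  ]
}}

```text
t: 2.75
tcp_pos: [0.5836, 0.0652, 0.2512]
tcp_rot: [-0.0, 0.784, 0.621, -0.0]
contact_force: [0.2, 0.5, 0.5]
gripper_width: 0.0854
gripper_force: 0.0
```

```bash
cat > m1.py <<'E'
from h import *
from m0 import rect
E
sed -i '/^for n in/,$d' m0.py
python3 - <<'E'
from h import *
s=observe(); print(s['tcp_pos'],s['tcp_rot'],s['joint_pos'].round(2)); M=q2R(s['tcp_rot']); print('y yaw',np.degrees(np.arctan2(M[1,1],M[0,1])), M[:,2].round(4))
f=grab('wrist'); save(f,'pics/w1.png'); np.savez('w1.npz',c=f['color'],z=f['range_z'],T=f['T'],K=f['mtx'])
W=pts(f); z=W[...,2]; C=f['color'].max(-1)
from m0 import rect
for lo,hi,nm in((.049,.0575,'55'),(.057,.064,'60'),(.067,.08,'73')):
    mm=((z>lo)&(z<hi)&(C>90)).astype(np.uint8); k,l,st,ce=cv2.connectedComponentsWithStats(mm)
    for i in range(1,k):
        if st[i,4]>60: print(nm,ce[i].round(0),st[i,4],rect(W[l==i]),np.nanmedian(z[l==i]).round(4))
E
```

```text
[0.58360094 0.065153   0.25119735] [-1.67545121e-04  7.84097116e-01  6.20638122e-01 -7.27261947e-05] [-0.43  0.54  0.46  1.61 -0.27  1.05 -0.13]
y yaw -13.274500507397255 [-3.e-04  2.e-04 -1.e+00]
55 [320. 187.] 4516 (array([585.7,  70.2]), array([285.4,  16.2]), 77.0) 0.0559
55 [500. 191.] 878 (array([771. ,  43.4]), array([60.6, 55. ]), 63.3) 0.0546
60 [303.  66.] 311 (array([601.1, 199.8]), array([29.6,  6.8]), 76.9) 0.0608
60 [336.  65.] 324 (array([628.7, 193.8]), array([30.4,  6.9]), 77.4) 0.0607
60 [514. 194.] 1941 (array([773.2,  43.9]), array([50.2, 50.6]), 76.0) 0.0603
73 [320. 347.] 771 (array([552.6, -71.8]), array([27.3, 34.9]), 76.9) 0.0738
```

View pics/w1.png

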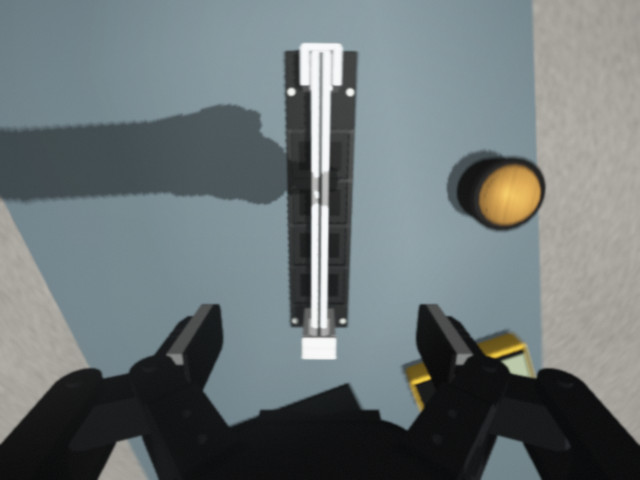

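Call:
{"method": "step_arm", "body": {
  "increments": [
    {"xyz": [0,1,40],"twist": [0,0,-0.2],"gripper": -1},
    {"xyz": [0,1,80],"twist": [0,0,-0.2],"gripper": -1},
    {"xyz": [0,1,120],"twist": [0,0,-0.2],"gripper": -1},
    {"xyz": [0,1,160],"twist": [0,0,-0.2],"gripper": -0.5},
    {"xyz": [0,1,180],"twist": [0,0,-0.2],"gripper": -0.5}
  ]
}}

```text
t: 3.3
tcp_pos: [0.5824, 0.065, 0.0678]
tcp_rot: [-0.002, 0.78, 0.625, -0.002]
contact_force: [-1.4, 0.0, 1.0]
gripper_width: 0.0641
gripper_force: 0.0
```

Call:
{"method": "step_arm", "body": {
  "increments": [
    {"xyz": [0,0,12],"twist": [0,0,0],"gripper": -0.3},
    {"xyz": [0,0,23],"twist": [0,0,0],"gripper": -0.2},
    {"xyz": [0,0,23],"twist": [0,0,0],"gripper": 0},
    {"xyz": [0,0,23],"twist": [0,0,0],"gripper": 1},
    {"xyz": [0,0,23],"twist": [0,0,0],"gripper": 1}
  ]
}}

```text
t: 3.8
tcp_pos: [0.5856, 0.0647, 0.0497]
tcp_rot: [0.001, 0.781, 0.624, 0.001]
contact_force: [-3.3, -1.0, 16.1]
gripper_width: 0.0147
gripper_force: 46.8
```

Call:
{"method": "step_arm", "body": {
  "increments": [
    {"xyz": [0,0,0],"twist": [0,0,0],"gripper": 1},
    {"xyz": [0,0,0],"twist": [0,0,0],"gripper": 1},
    {"xyz": [0,0,0],"twist": [0,0,0],"gripper": 1},
    {"xyz": [0,0,0],"twist": [0,0,0],"gripper": 1},
    {"xyz": [0,0,0],"twist": [0,0,0],"gripper": 1}
  ],
  "newtons": 80
}}

```text
t: 4.3
tcp_pos: [0.5857, 0.0646, 0.0498]
tcp_rot: [0.001, 0.781, 0.624, 0.001]
contact_force: [-1.0, 0.0, 6.6]
gripper_width: 0.0141
gripper_force: 80.3
```

Call:
{"method": "step_arm", "body": {
  "increments": [
    {"xyz": [0,0,-2],"twist": [0,0.6,0],"gripper": 1},
    {"xyz": [0,0,-5],"twist": [0,1.4,0],"gripper": 1},
    {"xyz": [0,0,-8],"twist": [0,2.4,0],"gripper": 1},
    {"xyz": [0,0,-11],"twist": [0,3.2,0],"gripper": 1},
    {"xyz": [0,0,-11],"twist": [0,3.2,0],"gripper": 1}
  ]
}}

```text
t: 4.8
tcp_pos: [0.5848, 0.0636, 0.0597]
tcp_rot: [-0.017, 0.782, 0.623, 0.022]
contact_force: [-0.3, -0.3, -1.1]
gripper_width: 0.0139
gripper_force: 79.5
```

```bash
python3 - <<'E'
from h import *
s=observe(); print(s['tcp_pos'],s['contact_force'])
f=grab('wrist'); save(f,'pics/w2.png'); W=pts(f)
O=np.array([.5799,.04595]);uy=np.array([.226,.9741]);ux=np.array([.9741,-.226])
d=W[...,:2]-O; X=d@ux;Y=d@uy;z=W[...,2]
for a in np.arange(-.14,.20,.015):
    m=(abs(X)<.005)&(abs(Y-a)<.004)&(z>.04)&(z<.12)
    if m.sum()>3: print(round(a,3),m.sum(),np.median(z[m]).round(4))
f=grab('side'); save(f,'pics/s2.png')
E
```

```text
[0.58477198 0.06359149 0.05973419] [-0.3051265  -0.31823177 -1.06366882]
-0.02 306 0.0637
-0.005 326 0.0645
0.01 363 0.0654
0.025 395 0.0662
0.04 450 0.067
0.055 477 0.0679
0.07 540 0.0686
0.085 602 0.0696
0.1 666 0.0703
0.115 750 0.0711
0.13 849 0.072
```

Call:
{"method": "step_arm", "body": {
  "increments": [
    {"xyz": [6,0,0],"twist": [0,0,0],"gripper": 1},
    {"xyz": [14,0,0],"twist": [0,0,0],"gripper": 1},
    {"xyz": [22,0,0],"twist": [0,0,0],"gripper": 1},
    {"xyz": [31,0,0],"twist": [0,0,0],"gripper": 1},
    {"xyz": [40,0,0],"twist": [0,0,0],"gripper": 1}
  ]
}}

```text
t: 5.4
tcp_pos: [0.5937, 0.1051, 0.0615]
tcp_rot: [-0.018, 0.781, 0.624, 0.022]
contact_force: [-0.4, -1.2, -1.0]
gripper_width: 0.014
gripper_force: 79.5
```

Call:
{"method": "step_arm", "body": {
  "increments": [
    {"xyz": [0,0,-8],"twist": [0,0,0],"gripper": 1},
    {"xyz": [0,0,-20],"twist": [0,-1,0],"gripper": 1},
    {"xyz": [0,0,-32],"twist": [0,-2,0],"gripper": 1},
    {"xyz": [0,0,-44],"twist": [0,-3.2,0],"gripper": 1},
    {"xyz": [0,0,-50],"twist": [0,-3.2,0],"gripper": 1}
  ]
}}

```text
t: 5.9
tcp_pos: [0.5936, 0.1016, 0.113]
tcp_rot: [0.001, 0.781, 0.625, 0.001]
contact_force: [0.0, 0.3, -0.6]
gripper_width: 0.0141
gripper_force: 79.5
```

Call:
{"method": "step_arm", "body": {
  "increments": [
    {"xyz": [0,-20,0],"twist": [0,0,0],"gripper": 1},
    {"xyz": [-5,-45,0],"twist": [0,0,0],"gripper": 1},
    {"xyz": [-15,-70,0],"twist": [0,0,0],"gripper": 1},
    {"xyz": [-30,-90,0],"twist": [0,0,0],"gripper": 1},
    {"xyz": [-38,-100,0],"twist": [0,0,0],"gripper": 1}
  ]
}}

```text
t: 6.4
tcp_pos: [0.4843, 0.0848, 0.1116]
tcp_rot: [-0.001, 0.782, 0.624, -0.001]
contact_force: [-0.4, 0.5, 0.1]
gripper_width: 0.0139
gripper_force: 79.5
```

```bash
python3 - <<'E'
from h import *
s=observe(); print(s['tcp_pos'],s['tcp_rot'],s['contact_force'],s['gripper_width'])
f=grab('wrist'); save(f,'pics/w3.png'); W=pts(f)
from m0 import rect
m=((f['color'].max(-1)>90)&(W[...,2]>.08)&(W[...,2]<.16)).astype(np.uint8)
k,l,st,ce=cv2.connectedComponentsWithStats(m)
for i in range(1,k):
    if st[i,4]>200:
        P=W[l==i]; print(ce[i].round(),st[i,4],rect(P)); A=np.c_[P,np.ones(len(P))]
        print(np.linalg.lstsq(np.c_[P[:,:2]-P[:,:2].mean(0),np.ones(len(P))],P[:,2],rcond=None)[0])
E
```

```text
[0.48430914 0.08484743 0.1116498 ] [-7.57306889e-04  7.81573544e-01  6.23811819e-01 -1.01786116e-03] [-0.39459225  0.50544281  0.1333849 ] 0.013881327043091009
[320. 197.] 17689 (array([491.8, 120.2]), array([168.8,  28.4]), 80.8)
[-0.02104298 -0.00936863  0.1182519 ]
```

View pics/w3.png

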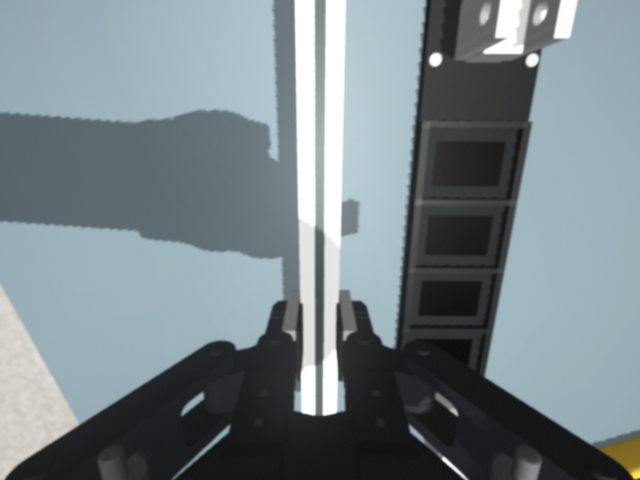

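The bar is held level, clear of the pallet on its near side, with four empty nests at right. I'll lower it to the bench.

Call:
{"method": "step_arm", "body": {
  "increments": [
    {"xyz": [0,0,30],"twist": [0,0,0],"gripper": 1},
    {"xyz": [0,0,60],"twist": [0,0,0],"gripper": 1},
    {"xyz": [0,0,80],"twist": [0,0,0],"gripper": 1},
    {"xyz": [0,0,88],"twist": [0,0,0],"gripper": 1},
    {"xyz": [0,0,91],"twist": [0,0,0],"gripper": 1}
  ]
}}

```text
t: 6.95
tcp_pos: [0.4873, 0.0857, 0.02]
tcp_rot: [-0.0, 0.781, 0.624, -0.0]
contact_force: [-0.9, -0.2, -1.2]
gripper_width: 0.0139
gripper_force: 79.5
```

Call:
{"method": "step_arm", "body": {
  "increments": [
    {"xyz": [0,0,1],"twist": [0,0,0],"gripper": 1},
    {"xyz": [0,0,2],"twist": [0,0,0],"gripper": 1},
    {"xyz": [0,0,2.5],"twist": [0,0,0],"gripper": 1},
    {"xyz": [0,0,2.5],"twist": [0,0,0],"gripper": 1},
    {"xyz": [0,0,2.5],"twist": [0,0,0],"gripper": 1}
  ]
}}

```text
t: 7.45
tcp_pos: [0.4872, 0.0861, 0.0184]
tcp_rot: [0.0, 0.781, 0.624, 0.0]
contact_force: [-0.3, -1.0, -1.8]
gripper_width: 0.0138
gripper_force: 79.5
```

Call:
{"method": "step_arm", "body": {
  "increments": [
    {"xyz": [0,0,1],"twist": [0,0,0],"gripper": 1},
    {"xyz": [0,0,1.5],"twist": [0,0,0],"gripper": 1},
    {"xyz": [0,0,1.5],"twist": [0,0,0],"gripper": 1},
    {"xyz": [0,0,1.5],"twist": [0,0,0],"gripper": 0.3},
    {"xyz": [0,0,1.5],"twist": [0,0,0],"gripper": 0}
  ]
}}

```text
t: 7.95
tcp_pos: [0.487, 0.0859, 0.0164]
tcp_rot: [0.0, 0.781, 0.624, 0.0]
contact_force: [-0.1, 0.3, -0.1]
gripper_width: 0.0419
gripper_force: 0.0
```

Call:
{"method": "step_arm", "body": {
  "increments": [
    {"xyz": [0,0,0],"twist": [0,0,0],"gripper": 0},
    {"xyz": [0,0,-20],"twist": [0,0,0],"gripper": 0},
    {"xyz": [0,0,-60],"twist": [0,0,0],"gripper": 0},
    {"xyz": [0,0,-100],"twist": [0,0,0],"gripper": -0.5},
    {"xyz": [0,0,-140],"twist": [0,0,0],"gripper": -0.5}
  ]
}}

```text
t: 8.45
tcp_pos: [0.4866, 0.0858, 0.1577]
tcp_rot: [-0.0, 0.781, 0.624, -0.0]
contact_force: [0.9, 0.2, -0.4]
gripper_width: 0.064
gripper_force: 0.0
```

```bash
python3 - <<'E'
from h import *
from m0 import rect
s=observe(); print(s['tcp_pos'],s['tcp_rot'])
f=grab('wrist'); W=pts(f); z=W[...,2]
m=((f['color'].min(-1)>110)&(z>.015)&(z<.03)).astype(np.uint8)
k,l,st,ce=cv2.connectedComponentsWithStats(m)
for i in range(1,k):
    if st[i,4]>200: print(ce[i].round(),st[i,4],rect(W[l==i]),np.percentile(z[l==i],[5,50,95]).round(4))
print('to boards',tool([.486,-.28,.25]))
E
```

```text
[0.48655918 0.08583982 0.15769505] [-1.13635404e-04  7.81313450e-01  6.24138636e-01 -4.92797861e-04]
[320. 195.] 6849 (array([487.6,  86.7]), array([295.7,  16.1]), 77.2) [0.0218 0.0229 0.0241]
to boards [-357.4   77.4  -87.4]
```

Call:
{"method": "step_arm", "body": {
  "increments": [
    {"xyz": [-40,8,-30],"twist": [0,0,0],"gripper": -0.5},
    {"xyz": [-80,16,-60],"twist": [0,0,0],"gripper": -0.5},
    {"xyz": [-120,26,-90],"twist": [0,0,0],"gripper": -0.5},
    {"xyz": [-160,34,-90],"twist": [0,0,0],"gripper": -0.5},
    {"xyz": [-200,43,-90],"twist": [0,0,0],"gripper": -0.5}
  ]
}}

```text
t: 9.0
tcp_pos: [0.485, -0.1204, 0.2476]
tcp_rot: [0.001, 0.781, 0.624, 0.001]
contact_force: [-0.3, 0.3, -0.8]
gripper_width: 0.0642
gripper_force: 0.0
```

Call:
{"method": "step_arm", "body": {
  "increments": [
    {"xyz": [-40,8,0],"twist": [0,0,0],"gripper": -0.5},
    {"xyz": [-80,16,0],"twist": [0,0,0],"gripper": -0.5},
    {"xyz": [-120,26,0],"twist": [0,0,0],"gripper": -0.5},
    {"xyz": [-157,34,0],"twist": [0,0,0],"gripper": -0.5},
    {"xyz": [-157,34,0],"twist": [0,0,0],"gripper": -0.5}
  ]
}}

```text
t: 9.5
tcp_pos: [0.4809, -0.2864, 0.2465]
tcp_rot: [0.002, 0.784, 0.62, -0.002]
contact_force: [-0.8, 0.1, 0.1]
gripper_width: 0.0643
gripper_force: 0.0
```

```bash
cat > boards.py <<'E'
from h import *
from m0 import rect
s=observe(); M=q2R(s['tcp_rot']); yaw=np.degrees(np.arctan2(M[1,1],M[0,1])); print(s['tcp_pos'].round(4),'yaw',yaw.round(2),'j',s['joint_pos'].round(2))
f=grab('wrist'); W=pts(f); z=W[...,2]
hsv=cv2.cvtColor(f['color'],cv2.COLOR_RGB2HSV)
g=((hsv[...,0]>40)&(hsv[...,0]<85)&(hsv[...,1]>110)&(hsv[...,2]>30)).astype(np.uint8)
g=cv2.morphologyEx(g,cv2.MORPH_CLOSE,np.ones((9,9)))
k,l,st,ce=cv2.connectedComponentsWithStats(g)
for i in range(1,k):
    if st[i,4]<300: continue
    vv,uu=np.where(l==i)
    c=np.nanmedian(W[l==i],0)
    near=np.hypot(W[...,0]-c[0],W[...,1]-c[1])<.05
    plate=(l==i)&(z<.02); 
    blk=(near&(z>.0265)&(z<.032)&(f['color'].max(-1)<110)).astype(np.uint8)
    kb,lb,sb,_=cv2.connectedComponentsWithStats(blk)
    r2=None
    if kb>1:
        j=1+np.argmax(sb[1:,4]); r2=rect(W[lb==j]); n2=sb[j,4]; zz=np.median(z[lb==j]).round(4)
    print('board px',ce[i].round(),st[i,4],'plate',rect(ray(f,np.c_[uu,vv],.0092)),'block',r2,n2,zz)
E
python3 - <<'E'
exec(open('boards.py').read()); save(f,'pics/w4.png')
E
```

```text
[ 0.4809 -0.2864  0.2465] yaw -13.34 j [ 0.16  0.51  0.51  1.7  -0.28  1.01  0.54]
board px [344. 157.] 1128 plate (array([ 518.9, -243.1]), array([36. , 57.2]), 73.3) block (array([ 517.9, -246.8]), array([23.7, 23. ]), 74.7) 515 0.03
board px [277. 183.] 1254 plate (array([ 440. , -253.6]), array([43.2, 57.3]), 84.3) block (array([ 440.5, -254.2]), array([24.3, 24.2]), 84.9) 539 0.03
board px [375. 234.] 1028 plate (array([ 536.3, -336.2]), array([57.4, 40.2]), 5.1) block (array([ 536.8, -338.4]), array([23.8, 24.6]), 6.2) 467 0.0299
board px [309. 258.] 995 plate (array([ 454., -349.]), array([58. , 43.6]), 34.2) block (array([ 454.5, -349.9]), array([24.5, 24.4]), 32.4) 439 0.0301
```

View pics/w4.png

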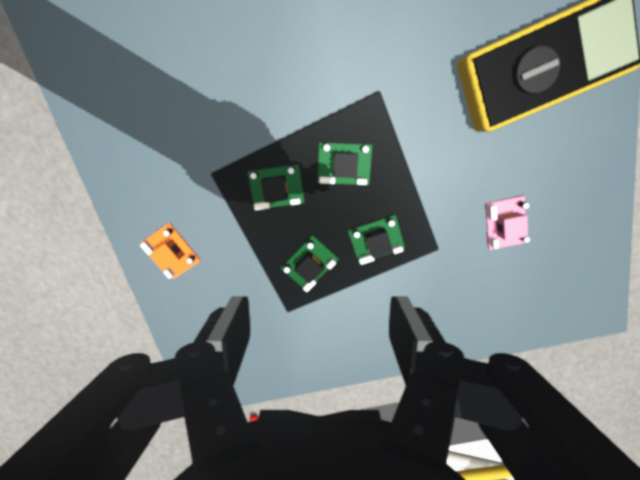

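Four green boards on the foam at (345,160), (276,186), (377,239) and (310,262), with orange and pink left out. I take the board at (345,160), world (518,-247), first.

Call:
{"method": "step_arm", "body": {
  "increments": [
    {"xyz": [16,9,30],"twist": [0,0,2],"gripper": -0.5},
    {"xyz": [32,18,65],"twist": [0,0,2],"gripper": -0.5},
    {"xyz": [47,27,110],"twist": [0,0,2],"gripper": -0.5},
    {"xyz": [47,27,150],"twist": [0,0,2],"gripper": -0.5},
    {"xyz": [47,27,180],"twist": [0,0,2],"gripper": -0.5}
  ]
}}

```text
t: 10.05
tcp_pos: [0.5198, -0.2356, 0.0635]
tcp_rot: [-0.002, 0.791, 0.612, -0.0]
contact_force: [-0.2, -0.3, 0.1]
gripper_width: 0.0642
gripper_force: 0.0
```

Call:
{"method": "step_arm", "body": {
  "increments": [
    {"xyz": [0,0,0],"twist": [0,0,0],"gripper": -0.5},
    {"xyz": [0,0,0],"twist": [0,0,0],"gripper": -0.5},
    {"xyz": [0,0,0],"twist": [0,0,0],"gripper": -0.5},
    {"xyz": [0,0,0],"twist": [0,0,0],"gripper": -0.5},
    {"xyz": [0,0,0],"twist": [0,0,0],"gripper": -0.5}
  ]
}}

```text
t: 10.55
tcp_pos: [0.5208, -0.2397, 0.068]
tcp_rot: [0.001, 0.792, 0.61, 0.001]
contact_force: [0.3, 0.3, 0.1]
gripper_width: 0.064
gripper_force: 0.0
```

```bash
cat > go.py <<'E'
import sys
from h import *
# usage: go.py x y z yaw(world yaw of tool y, deg)
x,y,z,a=map(float,sys.argv[1:5]); s=observe(); M=q2R(s['tcp_rot']); w=np.degrees(np.arctan2(M[1,1],M[0,1]))
d=(w-a+90)%180-90
print('pos',(s['tcp_pos']*1000).round(1),'yaw',w.round(2),'tilt',M[:2,2].round(4),'| shift',tool([x/1000,y/1000,z/1000]),'twist z',round(d,2),'w',round(s['gripper_width']*1000,1),'j7',s['joint_pos'][6].round(2))
E
python3 go.py 517.9 -246.8 24 -15.8
```

```text
pos [ 520.8 -239.7   68. ] yaw -14.75 tilt [ 0.0027 -0.001 ] | shift [-7.6 -1.1 44. ] twist z 1.05 w 64.0 j7 0.55
```

```bash
python3 boards.py
```

```text
[ 0.5208 -0.2397  0.068 ] yaw -14.75 j [ 0.15  0.75  0.39  1.83 -0.44  0.64  0.55]
board px [318. 271.] 3109 plate (array([ 518.4, -246.5]), array([42.6, 57. ]), 74.1) block (array([ 518.5, -246.7]), array([24.8, 23.5]), 74.6) 1703 0.03
board px [188. 301.] 1549 plate (array([ 440.3, -250.5]), array([36.5, 58. ]), 84.9) block (array([ 440.8, -251.5]), array([20.4, 25.1]), 85.7) 897 0.03
board px [364. 382.] 1708 plate (array([ 532.1, -334.3]), array([49.6, 35.8]), 6.0) block (array([ 536.6, -335.7]), array([24.1, 20.1]), 4.3) 664 0.0298
board px [271. 404.] 924 plate (array([ 461.4, -339.4]), array([35.8, 34.7]), 33.2) block None 664 0.0298
```

Call:
{"method": "step_arm", "body": {
  "increments": [
    {"xyz": [-7,-1,10],"twist": [0,0,1],"gripper": -0.5},
    {"xyz": [-7,-1,25],"twist": [0,0,1],"gripper": -0.4},
    {"xyz": [-7,-1,38],"twist": [0,0,1],"gripper": -0.2},
    {"xyz": [-7,-1,44],"twist": [0,0,1],"gripper": -0.1},
    {"xyz": [-7,-1,44],"twist": [0,0,1],"gripper": 0}
  ],
  "newtons": 40
}}

```text
t: 11.1
tcp_pos: [0.5162, -0.2453, 0.0207]
tcp_rot: [-0.002, 0.797, 0.604, -0.001]
contact_force: [0.3, -0.3, -0.0]
gripper_width: 0.0427
gripper_force: 0.0
```

Call:
{"method": "step_arm", "body": {
  "increments": [
    {"xyz": [0,0,0],"twist": [0,0,0],"gripper": 0.2},
    {"xyz": [0,0,0],"twist": [0,0,0],"gripper": 1},
    {"xyz": [0,0,0],"twist": [0,0,0],"gripper": 1},
    {"xyz": [0,0,0],"twist": [0,0,0],"gripper": 1},
    {"xyz": [0,0,0],"twist": [0,0,0],"gripper": 1}
  ]
}}

```text
t: 11.6
tcp_pos: [0.5176, -0.246, 0.0229]
tcp_rot: [0.0, 0.797, 0.604, 0.0]
contact_force: [-0.4, 0.1, 1.6]
gripper_width: 0.0233
gripper_force: 40.4
```

Call:
{"method": "step_arm", "body": {
  "increments": [
    {"xyz": [0,0,-10],"twist": [0,0,0],"gripper": 1},
    {"xyz": [0,0,-30],"twist": [0,0,0],"gripper": 1},
    {"xyz": [0,0,-60],"twist": [0,0,0],"gripper": 1},
    {"xyz": [0,0,-90],"twist": [0,0,0],"gripper": 1},
    {"xyz": [0,0,-110],"twist": [0,0,0],"gripper": 1}
  ]
}}

```text
t: 12.1
tcp_pos: [0.5177, -0.2464, 0.1351]
tcp_rot: [0.001, 0.797, 0.603, 0.001]
contact_force: [1.0, -0.2, -0.2]
gripper_width: 0.023
gripper_force: 40.1
```

```bash
python3 - <<'E'
O=(579.9,45.95)
for y in(-76.5,-25.5,25.5,76.5): print(O[0]+.226*y,O[1]+.9741*y)
E
python3 go.py 562.6 -28.6 130 -13.06
```

```text
562.611 -28.56864999999999
574.137 21.110450000000004
585.663 70.78955
597.189 120.46865
pos [ 517.7 -246.4  135.1] yaw -15.76 tilt [ 0.0024 -0.0014] | shift [221.8 -16.    5. ] twist z -2.7 w 23.0 j7 0.5
```

Call:
{"method": "step_arm", "body": {
  "increments": [
    {"xyz": [44,-3,1],"twist": [0,0,-2.7],"gripper": 1},
    {"xyz": [88,-6,2],"twist": [0,0,-2.7],"gripper": 1},
    {"xyz": [132,-10,3],"twist": [0,0,-2.7],"gripper": 1},
    {"xyz": [177,-13,4],"twist": [0,0,-2.7],"gripper": 1},
    {"xyz": [222,-16,5],"twist": [0,0,-2.7],"gripper": 1}
  ]
}}

```text
t: 12.6
tcp_pos: [0.5621, -0.0261, 0.1281]
tcp_rot: [0.0, 0.783, 0.622, 0.0]
contact_force: [0.2, -0.6, -1.6]
gripper_width: 0.0231
gripper_force: 40.1
```

Call:
{"method": "step_arm", "body": {
  "increments": [
    {"xyz": [0,0,20],"twist": [0,0,0],"gripper": 1},
    {"xyz": [0,0,45],"twist": [0,0,0],"gripper": 1},
    {"xyz": [0,0,70],"twist": [0,0,0],"gripper": 1},
    {"xyz": [0,0,80],"twist": [0,0,0],"gripper": 1},
    {"xyz": [0,0,80],"twist": [0,0,0],"gripper": 1}
  ]
}}

```text
t: 13.1
tcp_pos: [0.5611, -0.0278, 0.0466]
tcp_rot: [-0.001, 0.783, 0.622, -0.001]
contact_force: [-0.4, 0.9, -1.1]
gripper_width: 0.0229
gripper_force: 40.1
```

```bash
python3 go.py 562.6 -28.6 26 -13.06
```

```text
pos [561.1 -27.8  46.6] yaw -13.07 tilt [-0.003   0.0002] | shift [-0.4  1.7 20.6] twist z -0.01 w 22.9 j7 0.24
```

Call:
{"method": "step_arm", "body": {
  "increments": [
    {"xyz": [0,1,5],"twist": [0,0,0],"gripper": 1},
    {"xyz": [0,1,10],"twist": [0,0,0],"gripper": 1},
    {"xyz": [0,1,15],"twist": [0,0,0],"gripper": 1},
    {"xyz": [0,1,19],"twist": [0,0,0],"gripper": 1},
    {"xyz": [0,1,21],"twist": [0,0,0],"gripper": 1}
  ]
}}

```text
t: 13.6
tcp_pos: [0.5629, -0.0281, 0.0262]
tcp_rot: [-0.0, 0.783, 0.622, -0.0]
contact_force: [-0.2, 0.4, -0.8]
gripper_width: 0.0228
gripper_force: 40.1
```

Call:
{"method": "step_arm", "body": {
  "increments": [
    {"xyz": [0,0,0],"twist": [0,0,0],"gripper": 1},
    {"xyz": [0,0,0.5],"twist": [0,0,0],"gripper": 1},
    {"xyz": [0,0,0.5],"twist": [0,0,0],"gripper": 1},
    {"xyz": [0,0,0.5],"twist": [0,0,0],"gripper": 1},
    {"xyz": [0,0,0.5],"twist": [0,0,0],"gripper": 1}
  ]
}}

```text
t: 14.1
tcp_pos: [0.5632, -0.0281, 0.0261]
tcp_rot: [0.0, 0.783, 0.622, 0.0]
contact_force: [-0.1, 0.6, -0.2]
gripper_width: 0.0232
gripper_force: 40.1
```

Call:
{"method": "step_arm", "body": {
  "increments": [
    {"xyz": [0,0,1],"twist": [0,0,0],"gripper": 1},
    {"xyz": [0,0,1.5],"twist": [0,0,0],"gripper": 1},
    {"xyz": [0,0,1.5],"twist": [0,0,0],"gripper": 0.2},
    {"xyz": [0,0,1.5],"twist": [0,0,0],"gripper": 0.1},
    {"xyz": [0,0,1.5],"twist": [0,0,0],"gripper": 0}
  ]
}}

```text
t: 14.6
tcp_pos: [0.5631, -0.0281, 0.0244]
tcp_rot: [0.0, 0.783, 0.622, -0.0]
contact_force: [0.2, -0.0, 0.3]
gripper_width: 0.0429
gripper_force: 0.0
```

Call:
{"method": "step_arm", "body": {
  "increments": [
    {"xyz": [0,0,-15],"twist": [0,0,0],"gripper": 0},
    {"xyz": [0,0,-40],"twist": [0,0,0],"gripper": 0},
    {"xyz": [0,0,-80],"twist": [0,0,0],"gripper": 0},
    {"xyz": [0,0,-120],"twist": [0,0,0],"gripper": -0.2},
    {"xyz": [0,0,-150],"twist": [0,0,0],"gripper": -0.5}
  ]
}}

```text
t: 15.1
tcp_pos: [0.5636, -0.0284, 0.1768]
tcp_rot: [0.001, 0.783, 0.622, 0.001]
contact_force: [1.4, -0.2, 0.6]
gripper_width: 0.0633
gripper_force: 0.0
```

```bash
python3 boards.py; python3 go.py 440.7 -252.5 150 -5.2
```

```text
[ 0.5636 -0.0284  0.1768] yaw -13.07 j [-0.31  0.6   0.51  1.77 -0.37  0.87  0.14]
board px [318. 219.] 1603 plate (array([563.1, -28.8]), array([41.9, 57.4]), 75.5) block (array([563.6, -28.5]), array([24.2, 23.5]), 76.6) 373 0.0315
pos [566.4 -29.  181.3] yaw -13.07 tilt [ 0.011  -0.0005] | shift [-246.2  -72.2   30.1] twist z -7.87 w 64.0 j7 0.14
```

Call:
{"method": "step_arm", "body": {
  "increments": [
    {"xyz": [-48,-14,0],"twist": [0,0,-2],"gripper": -0.5},
    {"xyz": [-96,-28,10],"twist": [0,0,-4],"gripper": -0.5},
    {"xyz": [-144,-42,30],"twist": [0,0,-6],"gripper": -0.5},
    {"xyz": [-192,-57,60],"twist": [0,0,-7.9],"gripper": -0.5},
    {"xyz": [-240,-71,80],"twist": [0,0,-7.9],"gripper": -0.5}
  ]
}}

```text
t: 15.65
tcp_pos: [0.4464, -0.233, 0.1003]
tcp_rot: [-0.0, 0.738, 0.675, 0.0]
contact_force: [0.5, -0.7, -0.6]
gripper_width: 0.0637
gripper_force: 0.0
```

Call:
{"method": "step_arm", "body": {
  "increments": [
    {"xyz": [0,0,20],"twist": [0,0,0],"gripper": -0.5},
    {"xyz": [0,0,28],"twist": [0,0,0],"gripper": -0.3},
    {"xyz": [0,0,28],"twist": [0,0,0],"gripper": -0.3},
    {"xyz": [0,0,28],"twist": [0,0,0],"gripper": -0.3},
    {"xyz": [0,0,28],"twist": [0,0,0],"gripper": -0.3}
  ]
}}

```text
t: 16.15
tcp_pos: [0.4488, -0.2313, 0.074]
tcp_rot: [0.001, 0.737, 0.676, 0.001]
contact_force: [1.2, -0.5, -0.1]
gripper_width: 0.0557
gripper_force: 0.0
```

```bash
python3 go.py 440.7 -252.5 23 -5.2;python3 boards.py
```

```text
pos [ 448.8 -231.3   74. ] yaw -4.99 tilt [ 0.0018 -0.0004] | shift [-21.8  -6.3  51. ] twist z 0.21 w 55.7 j7 0.76
[ 0.4488 -0.2313  0.074 ] yaw -4.99 j [ 0.21  0.66  0.34  2.02 -0.42  0.52  0.76]
board px [310. 290.] 2855 plate (array([ 440.2, -253.8]), array([43.4, 57.3]), 84.1) block (array([ 440.2, -253.8]), array([25.2, 23.4]), 85.0) 1518 0.03
board px [345. 398.] 1480 plate (array([ 457.2, -347.6]), array([51. , 44.9]), 33.7) block None 1518 0.03
```

Call:
{"method": "step_arm", "body": {
  "increments": [
    {"xyz": [-12,-4,4],"twist": [0,0,0.3],"gripper": -0.3},
    {"xyz": [-23,-6.5,12],"twist": [0,0,0.3],"gripper": -0.2},
    {"xyz": [-23,-6.5,30],"twist": [0,0,0.3],"gripper": -0.1},
    {"xyz": [-23,-6.5,45],"twist": [0,0,0.3],"gripper": 0},
    {"xyz": [-23,-6.5,50],"twist": [0,0,0.3],"gripper": 0}
  ]
}}

```text
t: 16.7
tcp_pos: [0.4379, -0.2551, 0.0223]
tcp_rot: [-0.001, 0.74, 0.672, -0.001]
contact_force: [0.4, -0.0, -0.3]
gripper_width: 0.0425
gripper_force: 0.0
```

Call:
{"method": "step_arm", "body": {
  "increments": [
    {"xyz": [0,0,0],"twist": [0,0,0],"gripper": 0.2},
    {"xyz": [0,0,0],"twist": [0,0,0],"gripper": 1},
    {"xyz": [0,0,0],"twist": [0,0,0],"gripper": 1},
    {"xyz": [0,0,0],"twist": [0,0,0],"gripper": 1},
    {"xyz": [0,0,0],"twist": [0,0,0],"gripper": 1}
  ]
}}

```text
t: 17.2
tcp_pos: [0.4392, -0.2547, 0.0238]
tcp_rot: [0.001, 0.74, 0.673, 0.0]
contact_force: [-0.9, -0.6, 2.2]
gripper_width: 0.0228
gripper_force: 40.4
```

Call:
{"method": "step_arm", "body": {
  "increments": [
    {"xyz": [0,0,-10],"twist": [0,0,0],"gripper": 1},
    {"xyz": [0,0,-30],"twist": [0,0,0],"gripper": 1},
    {"xyz": [0,0,-60],"twist": [0,0,0],"gripper": 1},
    {"xyz": [0,0,-90],"twist": [0,0,0],"gripper": 1},
    {"xyz": [0,0,-110],"twist": [0,0,0],"gripper": 1}
  ]
}}

```text
t: 17.7
tcp_pos: [0.4393, -0.2549, 0.1358]
tcp_rot: [0.001, 0.74, 0.673, 0.0]
contact_force: [0.3, -0.3, -0.6]
gripper_width: 0.023
gripper_force: 40.1
```

```bash
python3 go.py 574.1 21.1 130 -13.06
```

```text
pos [ 439.3 -254.9  135.8] yaw -5.46 tilt [ 0.0022 -0.0013] | shift [287.6 108.    5.7] twist z 7.6 w 23.0 j7 0.75
```

Call:
{"method": "step_arm", "body": {
  "increments": [
    {"xyz": [43,16,0],"twist": [0,0,0],"gripper": 1},
    {"xyz": [86,32,0],"twist": [0,0,0],"gripper": 1},
    {"xyz": [129,48,0],"twist": [0,0,0],"gripper": 1},
    {"xyz": [172,64,0],"twist": [0,0,0],"gripper": 1},
    {"xyz": [215,80,0],"twist": [0,0,0],"gripper": 1}
  ]
}}

```text
t: 18.2
tcp_pos: [0.5393, -0.0462, 0.134]
tcp_rot: [0.0, 0.74, 0.673, 0.0]
contact_force: [0.9, 0.0, -0.9]
gripper_width: 0.0231
gripper_force: 40.1
```

Call:
{"method": "step_arm", "body": {
  "increments": [
    {"xyz": [36,14,0],"twist": [0,0,4],"gripper": 1},
    {"xyz": [72,28,20],"twist": [0,0,7.6],"gripper": 1},
    {"xyz": [72,28,50],"twist": [0,0,7.6],"gripper": 1},
    {"xyz": [72,28,80],"twist": [0,0,7.6],"gripper": 1},
    {"xyz": [72,28,85],"twist": [0,0,7.6],"gripper": 1}
  ]
}}

```text
t: 18.7
tcp_pos: [0.5709, 0.0218, 0.0456]
tcp_rot: [-0.002, 0.783, 0.623, -0.003]
contact_force: [-1.7, 0.1, -0.9]
gripper_width: 0.0234
gripper_force: 40.0
```

```bash
python3 go.py 574.1 21.1 25 -13.06
```

```text
pos [570.9  21.8  45.6] yaw -12.99 tilt [-0.0072  0.0002] | shift [ 0.1  3.4 20.6] twist z 0.07 w 23.4 j7 0.17
```

Call:
{"method": "step_arm", "body": {
  "increments": [
    {"xyz": [0,0,2],"twist": [0,0,0],"gripper": 1},
    {"xyz": [0,0,4],"twist": [0,0,0],"gripper": 1},
    {"xyz": [0,0,4],"twist": [0,0,0],"gripper": 1},
    {"xyz": [0,0,4],"twist": [0,0,0],"gripper": 1},
    {"xyz": [0,0,4],"twist": [0,0,0],"gripper": 1}
  ]
}}

```text
t: 19.2
tcp_pos: [0.5741, 0.0208, 0.0451]
tcp_rot: [0.0, 0.783, 0.622, 0.001]
contact_force: [0.3, 1.0, -0.9]
gripper_width: 0.0231
gripper_force: 40.0
```

```bash
python3 go.py 574.1 21.1 25 -13.06
```

```text
pos [574.1  20.8  45.1] yaw -13.06 tilt [0.0014 0.0002] | shift [ 0.3 -0.1 20.1] twist z 0.0 w 23.1 j7 0.17
```

Call:
{"method": "step_arm", "body": {
  "increments": [
    {"xyz": [-0.5,0,6],"twist": [0,0,0],"gripper": 1},
    {"xyz": [-0.5,0,12],"twist": [0,0,0],"gripper": 1},
    {"xyz": [-0.5,0,17],"twist": [0,0,0],"gripper": 1},
    {"xyz": [-0.5,0,20],"twist": [0,0,0],"gripper": 1},
    {"xyz": [-0.5,0,20],"twist": [0,0,0],"gripper": 1}
  ]
}}

```text
t: 19.7
tcp_pos: [0.5732, 0.0204, 0.0258]
tcp_rot: [-0.001, 0.783, 0.622, 0.0]
contact_force: [-4.5, 0.6, 13.2]
gripper_width: 0.0233
gripper_force: 41.9
```

Call:
{"method": "step_arm", "body": {
  "increments": [
    {"xyz": [0,0,0],"twist": [0,0,0],"gripper": 1},
    {"xyz": [0,0,0.5],"twist": [0,0,0],"gripper": 1},
    {"xyz": [0,0,0.5],"twist": [0,0,0],"gripper": 0.2},
    {"xyz": [0,0,0.5],"twist": [0,0,0],"gripper": 0.1},
    {"xyz": [0,0,0.5],"twist": [0,0,0],"gripper": 0}
  ]
}}

```text
t: 20.2
tcp_pos: [0.5734, 0.0204, 0.0233]
tcp_rot: [-0.0, 0.783, 0.622, -0.0]
contact_force: [0.8, 0.1, 0.4]
gripper_width: 0.0428
gripper_force: 0.0
```

Call:
{"method": "step_arm", "body": {
  "increments": [
    {"xyz": [0,0,-15],"twist": [0,0,0],"gripper": 0},
    {"xyz": [0,0,-40],"twist": [0,0,0],"gripper": 0},
    {"xyz": [0,0,-80],"twist": [0,0,0],"gripper": 0},
    {"xyz": [0,0,-120],"twist": [0,0,0],"gripper": -0.2},
    {"xyz": [0,0,-150],"twist": [0,0,0],"gripper": -0.5}
  ]
}}

```text
t: 20.7
tcp_pos: [0.5743, 0.02, 0.1771]
tcp_rot: [0.001, 0.783, 0.622, 0.001]
contact_force: [1.5, 0.1, 0.0]
gripper_width: 0.0632
gripper_force: 0.0
```

```bash
python3 boards.py; python3 go.py 536.5 -336.5 150 5.5
```

```text
[0.5743 0.02   0.1771] yaw -13.08 j [-0.4   0.62  0.53  1.74 -0.39  0.88  0.07]
board px [318. 217.] 1620 plate (array([573.2,  20.9]), array([41.9, 57.5]), 77.0) block (array([573.9,  21.8]), array([24. , 23.4]), 77.1) 346 0.0315
board px [319. 266.] 1654 plate (array([564.5, -24.3]), array([52.6, 57.5]), 75.5) block (array([563.6, -28.6]), array([24.8, 23.7]), 76.6) 277 0.0315
pos [577.1  19.5 181.7] yaw -13.08 tilt [0.012  0.0002] | shift [-356.1   40.7   31.1] twist z -18.58 w 64.1 j7 0.07
```

Call:
{"method": "step_arm", "body": {
  "increments": [
    {"xyz": [-45,5,0],"twist": [0,0,0],"gripper": -0.5},
    {"xyz": [-90,10,0],"twist": [0,0,0],"gripper": -0.5},
    {"xyz": [-135,16,0],"twist": [0,0,0],"gripper": -0.5},
    {"xyz": [-180,21,0],"twist": [0,0,0],"gripper": -0.5},
    {"xyz": [-222,26,0],"twist": [0,0,0],"gripper": -0.5}
  ]
}}

```text
t: 21.25
tcp_pos: [0.5481, -0.2041, 0.1745]
tcp_rot: [0.0, 0.783, 0.622, -0.0]
contact_force: [0.8, 0.3, -0.0]
gripper_width: 0.0641
gripper_force: 0.0
```

Call:
{"method": "step_arm", "body": {
  "increments": [
    {"xyz": [-40,5,10],"twist": [0,0,-6],"gripper": -0.5},
    {"xyz": [-80,10,30],"twist": [0,0,-12],"gripper": -0.5},
    {"xyz": [-115,14,60],"twist": [0,0,-18.6],"gripper": -0.5},
    {"xyz": [-132,15,90],"twist": [0,0,-18.6],"gripper": -0.4},
    {"xyz": [-132,15,105],"twist": [0,0,-18.6],"gripper": -0.3}
  ]
}}

```text
t: 21.75
tcp_pos: [0.5303, -0.3375, 0.0669]
tcp_rot: [-0.001, 0.674, 0.738, -0.002]
contact_force: [-0.2, 0.8, 0.1]
gripper_width: 0.0554
gripper_force: 0.0
```

Call:
{"method": "step_arm", "body": {
  "increments": [
    {"xyz": [0,0,0],"twist": [0,0,0],"gripper": -0.3},
    {"xyz": [0,0,0],"twist": [0,0,0],"gripper": -0.3},
    {"xyz": [0,0,0],"twist": [0,0,0],"gripper": -0.3},
    {"xyz": [0,0,0],"twist": [0,0,0],"gripper": -0.3},
    {"xyz": [0,0,0],"twist": [0,0,0],"gripper": -0.3}
  ]
}}

```text
t: 22.25
tcp_pos: [0.5345, -0.3333, 0.0699]
tcp_rot: [0.001, 0.672, 0.741, 0.0]
contact_force: [0.4, -0.2, 0.5]
gripper_width: 0.0556
gripper_force: 0.0
```

```bash
python3 go.py 536.7 -336.5 24 5.5;python3 boards.py
```

```text
pos [ 534.5 -333.3   69.9] yaw 5.63 tilt [ 0.0017 -0.0008] | shift [-3.4  1.8 45.9] twist z 0.13 w 55.6 j7 0.94
[ 0.5345 -0.3333  0.0699] yaw 5.63 j [ 0.33  0.8   0.34  1.66 -0.36  0.74  0.94]
board px [193. 268.] 2842 plate (array([ 454.1, -349.8]), array([58.3, 43.1]), 33.6) block (array([ 454.7, -349.5]), array([25.7, 24.1]), 33.8) 1745 0.03
board px [322. 267.] 3087 plate (array([ 536.7, -338.3]), array([57. , 42.6]), 5.7) block (array([ 536.7, -338.4]), array([23.5, 24.9]), 6.6) 1668 0.0299
```

Call:
{"method": "step_arm", "body": {
  "increments": [
    {"xyz": [-5,1.7,6],"twist": [0,0,-0.3],"gripper": -0.3},
    {"xyz": [-5,1.7,20],"twist": [0,0,-0.3],"gripper": -0.2},
    {"xyz": [-5,1.7,35],"twist": [0,0,-0.3],"gripper": -0.1},
    {"xyz": [-5,1.7,44],"twist": [0,0,-0.3],"gripper": 0},
    {"xyz": [-5,1.7,46],"twist": [0,0,-0.3],"gripper": 0}
  ]
}}

```text
t: 22.8
tcp_pos: [0.5344, -0.3376, 0.0203]
tcp_rot: [-0.002, 0.67, 0.742, -0.0]
contact_force: [0.2, 0.2, 0.0]
gripper_width: 0.0427
gripper_force: 0.0
```

Call:
{"method": "step_arm", "body": {
  "increments": [
    {"xyz": [0,0,0],"twist": [0,0,0],"gripper": 0.2},
    {"xyz": [0,0,0],"twist": [0,0,0],"gripper": 1},
    {"xyz": [0,0,0],"twist": [0,0,0],"gripper": 1},
    {"xyz": [0,0,0],"twist": [0,0,0],"gripper": 1},
    {"xyz": [0,0,0],"twist": [0,0,0],"gripper": 1}
  ]
}}

```text
t: 23.3
tcp_pos: [0.5358, -0.3385, 0.023]
tcp_rot: [0.0, 0.67, 0.742, 0.0]
contact_force: [0.3, 0.1, 0.1]
gripper_width: 0.0226
gripper_force: 41.4
```

Call:
{"method": "step_arm", "body": {
  "increments": [
    {"xyz": [0,0,-10],"twist": [0,0,0],"gripper": 1},
    {"xyz": [0,0,-30],"twist": [0,0,0],"gripper": 1},
    {"xyz": [0,0,-60],"twist": [0,0,0],"gripper": 1},
    {"xyz": [0,0,-90],"twist": [0,0,0],"gripper": 1},
    {"xyz": [0,0,-110],"twist": [0,0,0],"gripper": 1}
  ]
}}

```text
t: 23.8
tcp_pos: [0.5364, -0.3393, 0.1359]
tcp_rot: [0.002, 0.67, 0.742, 0.0]
contact_force: [-0.6, -0.6, -0.5]
gripper_width: 0.0226
gripper_force: 41.5
```

```bash
python3 go.py 585.7 70.8 130 -13.06
```

```text
pos [ 536.4 -339.3  135.9] yaw 5.84 tilt [ 0.003  -0.0022] | shift [403.   90.7   5.2] twist z 18.9 w 22.6 j7 0.91
```

Call:
{"method": "step_arm", "body": {
  "increments": [
    {"xyz": [44,10,0],"twist": [0,0,0],"gripper": 1},
    {"xyz": [88,20,0],"twist": [0,0,0],"gripper": 1},
    {"xyz": [132,30,0],"twist": [0,0,0],"gripper": 1},
    {"xyz": [178,40,0],"twist": [0,0,0],"gripper": 1},
    {"xyz": [223,50,0],"twist": [0,0,0],"gripper": 1}
  ]
}}

```text
t: 24.3
tcp_pos: [0.563, -0.1097, 0.1337]
tcp_rot: [0.0, 0.67, 0.742, 0.0]
contact_force: [1.5, -0.2, -0.6]
gripper_width: 0.023
gripper_force: 41.5
```

Call:
{"method": "step_arm", "body": {
  "increments": [
    {"xyz": [45,10,0],"twist": [0,0,5],"gripper": 1},
    {"xyz": [90,20,0],"twist": [0,0,10],"gripper": 1},
    {"xyz": [135,30,0],"twist": [0,0,15],"gripper": 1},
    {"xyz": [170,39,10],"twist": [0,0,18.9],"gripper": 1},
    {"xyz": [180,41,30],"twist": [0,0,18.9],"gripper": 1}
  ]
}}

```text
t: 24.8
tcp_pos: [0.587, 0.0793, 0.1041]
tcp_rot: [-0.001, 0.78, 0.625, 0.003]
contact_force: [-0.0, 0.4, -1.2]
gripper_width: 0.0232
gripper_force: 41.5
```

Call:
{"method": "step_arm", "body": {
  "increments": [
    {"xyz": [0,0,25],"twist": [0,0,0],"gripper": 1},
    {"xyz": [0,0,50],"twist": [0,0,0],"gripper": 1},
    {"xyz": [0,0,60],"twist": [0,0,0],"gripper": 1},
    {"xyz": [0,0,60],"twist": [0,0,0],"gripper": 1},
    {"xyz": [0,0,60],"twist": [0,0,0],"gripper": 1}
  ]
}}

```text
t: 25.3
tcp_pos: [0.586, 0.0713, 0.0438]
tcp_rot: [0.001, 0.783, 0.622, 0.001]
contact_force: [1.0, -0.5, 0.0]
gripper_width: 0.023
gripper_force: 41.5
```

```bash
python3 go.py 585.7 70.8 25 -13.06
```

```text
pos [586.   71.3  43.8] yaw -13.08 tilt [ 0.0018 -0.    ] | shift [-0.5 -0.2 18.8] twist z -0.02 w 23.0 j7 0.1
```

Call:
{"method": "step_arm", "body": {
  "increments": [
    {"xyz": [-0.5,0,6],"twist": [0,0,0],"gripper": 1},
    {"xyz": [-0.5,0,12],"twist": [0,0,0],"gripper": 1},
    {"xyz": [-0.5,0,16],"twist": [0,0,0],"gripper": 1},
    {"xyz": [-0.5,0,19],"twist": [0,0,0],"gripper": 1},
    {"xyz": [-0.5,0,19],"twist": [0,0,0],"gripper": 1}
  ]
}}

```text
t: 25.8
tcp_pos: [0.5849, 0.0712, 0.025]
tcp_rot: [-0.001, 0.783, 0.622, 0.0]
contact_force: [-1.8, 0.8, 7.9]
gripper_width: 0.0229
gripper_force: 42.6
```

Call:
{"method": "step_arm", "body": {
  "increments": [
    {"xyz": [0,0,0],"twist": [0,0,0],"gripper": 1},
    {"xyz": [0,0,0.5],"twist": [0,0,0],"gripper": 1},
    {"xyz": [0,0,0.5],"twist": [0,0,0],"gripper": 0.2},
    {"xyz": [0,0,0.5],"twist": [0,0,0],"gripper": 0.1},
    {"xyz": [0,0,0.5],"twist": [0,0,0],"gripper": 0}
  ]
}}

```text
t: 26.3
tcp_pos: [0.5851, 0.0712, 0.023]
tcp_rot: [-0.0, 0.783, 0.622, -0.0]
contact_force: [-0.2, 0.6, 0.9]
gripper_width: 0.0427
gripper_force: 0.0
```

Call:
{"method": "step_arm", "body": {
  "increments": [
    {"xyz": [0,0,-15],"twist": [0,0,0],"gripper": 0},
    {"xyz": [0,0,-40],"twist": [0,0,0],"gripper": 0},
    {"xyz": [0,0,-80],"twist": [0,0,0],"gripper": 0},
    {"xyz": [0,0,-120],"twist": [0,0,0],"gripper": -0.2},
    {"xyz": [0,0,-150],"twist": [0,0,0],"gripper": -0.3}
  ]
}}

```text
t: 26.8
tcp_pos: [0.5859, 0.0707, 0.1768]
tcp_rot: [0.001, 0.783, 0.622, 0.001]
contact_force: [0.1, 0.6, -0.1]
gripper_width: 0.0556
gripper_force: 0.0
```

```bash
python3 boards.py; python3 go.py 454.6 -349.5 150 33.5
```

```text
[0.5859 0.0707 0.1768] yaw -13.08 j [-0.5   0.65  0.56  1.7  -0.41  0.91  0.  ]
board px [318. 219.] 1555 plate (array([584.9,  70.3]), array([41. , 56.9]), 77.0) block (array([585.3,  71.1]), array([24.5, 23.4]), 77.3) 370 0.0314
board px [319. 289.] 2917 plate (array([568.9,  -0.6]), array([106.7,  57.7]), 78.4) block (array([574.2,  21.3]), array([25.5, 23.5]), 77.4) 318 0.0314
pos [588.7  70.5 181.5] yaw -13.08 tilt [0.0123 0.0011] | shift [-439.6  -36.    29.4] twist z -46.58 w 55.5 j7 0.0
```

Call:
{"method": "step_arm", "body": {
  "increments": [
    {"xyz": [-45,-4,0],"twist": [0,0,0],"gripper": -0.3},
    {"xyz": [-90,-8,0],"twist": [0,0,0],"gripper": -0.3},
    {"xyz": [-135,-12,0],"twist": [0,0,0],"gripper": -0.3},
    {"xyz": [-180,-15,0],"twist": [0,0,0],"gripper": -0.3},
    {"xyz": [-225,-18,0],"twist": [0,0,0],"gripper": -0.3}
  ]
}}

```text
t: 27.35
tcp_pos: [0.516, -0.1456, 0.1741]
tcp_rot: [0.0, 0.783, 0.622, 0.0]
contact_force: [-0.3, 0.0, -0.0]
gripper_width: 0.0552
gripper_force: 0.0
```

Call:
{"method": "step_arm", "body": {
  "increments": [
    {"xyz": [-45,-4,0],"twist": [0,0,-8],"gripper": -0.3},
    {"xyz": [-90,-8,0],"twist": [0,0,-16],"gripper": -0.3},
    {"xyz": [-135,-12,0],"twist": [0,0,-24],"gripper": -0.3},
    {"xyz": [-180,-15,0],"twist": [0,0,-32],"gripper": -0.3},
    {"xyz": [-212,-18,0],"twist": [0,0,-40],"gripper": -0.3}
  ]
}}

```text
t: 27.85
tcp_pos: [0.4493, -0.3504, 0.1742]
tcp_rot: [0.001, 0.522, 0.853, -0.001]
contact_force: [-0.1, 0.1, -0.4]
gripper_width: 0.0553
gripper_force: 0.0
```

Call:
{"method": "step_arm", "body": {
  "increments": [
    {"xyz": [0,0,25],"twist": [0,0,-6.6],"gripper": -0.3},
    {"xyz": [0,0,65],"twist": [0,0,-6.6],"gripper": -0.3},
    {"xyz": [0,0,95],"twist": [0,0,-6.6],"gripper": -0.3},
    {"xyz": [0,0,105],"twist": [0,0,-6.6],"gripper": -0.3},
    {"xyz": [0,0,105],"twist": [0,0,-6.6],"gripper": -0.3}
  ]
}}

```text
t: 28.35
tcp_pos: [0.4506, -0.3461, 0.0675]
tcp_rot: [-0.001, 0.473, 0.881, -0.0]
contact_force: [-0.1, -0.3, 0.7]
gripper_width: 0.0554
gripper_force: 0.0
```

```bash
python3 boards.py; python3 go.py 454.6 -349.5 24 33.5
```

```text
[ 0.4506 -0.3461  0.0675] yaw 33.54 j [ 0.47  0.73  0.23  1.84 -0.27  0.61  1.45]
board px [321. 268.] 3149 plate (array([ 454.3, -349.8]), array([56.9, 42.8]), 33.6) block (array([ 454. , -349.3]), array([23.3, 24.9]), 34.4) 1704 0.0299
pos [ 451.6 -346.9   68.9] yaw 33.55 tilt [ 0.0002 -0.0007] | shift [-3.9  1.1 44.9] twist z 0.05 w 56.0 j7 1.45
```

Call:
{"method": "step_arm", "body": {
  "increments": [
    {"xyz": [-3.5,1,6],"twist": [0,0,0],"gripper": -0.3},
    {"xyz": [-3.5,1,20],"twist": [0,0,0],"gripper": -0.2},
    {"xyz": [-3.5,1,35],"twist": [0,0,0],"gripper": -0.1},
    {"xyz": [-3.5,1,44],"twist": [0,0,0],"gripper": 0},
    {"xyz": [-3.5,1,45],"twist": [0,0,0],"gripper": 0}
  ]
}}

```text
t: 28.9
tcp_pos: [0.4535, -0.3482, 0.022]
tcp_rot: [-0.001, 0.473, 0.881, 0.0]
contact_force: [0.2, 1.2, -0.1]
gripper_width: 0.0426
gripper_force: 0.0
```

Call:
{"method": "step_arm", "body": {
  "increments": [
    {"xyz": [0,0,0],"twist": [0,0,0],"gripper": 0.2},
    {"xyz": [0,0,0],"twist": [0,0,0],"gripper": 1},
    {"xyz": [0,0,0],"twist": [0,0,0],"gripper": 1},
    {"xyz": [0,0,0],"twist": [0,0,0],"gripper": 1},
    {"xyz": [0,0,0],"twist": [0,0,0],"gripper": 1}
  ]
}}

```text
t: 29.4
tcp_pos: [0.4545, -0.3491, 0.0239]
tcp_rot: [0.001, 0.473, 0.881, -0.0]
contact_force: [-0.2, 0.6, 3.5]
gripper_width: 0.023
gripper_force: 40.9
```

Call:
{"method": "step_arm", "body": {
  "increments": [
    {"xyz": [0,0,-10],"twist": [0,0,0],"gripper": 1},
    {"xyz": [0,0,-30],"twist": [0,0,0],"gripper": 1},
    {"xyz": [0,0,-60],"twist": [0,0,0],"gripper": 1},
    {"xyz": [0,0,-90],"twist": [0,0,0],"gripper": 1},
    {"xyz": [0,0,-110],"twist": [0,0,0],"gripper": 1}
  ]
}}

```text
t: 29.9
tcp_pos: [0.4544, -0.3492, 0.1358]
tcp_rot: [0.001, 0.473, 0.881, -0.0]
contact_force: [1.0, -0.1, -0.8]
gripper_width: 0.0231
gripper_force: 40.5
```

```bash
python3 go.py 597.2 120.5 130 -13.06
```

```text
pos [ 454.4 -349.2  135.8] yaw 33.54 tilt [ 0.0019 -0.0015] | shift [312.6 378.5   5.3] twist z 46.6 w 23.1 j7 1.42
```

Call:
{"method": "step_arm", "body": {
  "increments": [
    {"xyz": [30,37,0],"twist": [0,0,0],"gripper": 1},
    {"xyz": [60,74,0],"twist": [0,0,0],"gripper": 1},
    {"xyz": [91,111,0],"twist": [0,0,0],"gripper": 1},
    {"xyz": [123,149,0],"twist": [0,0,0],"gripper": 1},
    {"xyz": [155,187,0],"twist": [0,0,0],"gripper": 1}
  ]
}}

```text
t: 30.4
tcp_pos: [0.5244, -0.1144, 0.1338]
tcp_rot: [0.0, 0.473, 0.881, 0.0]
contact_force: [2.1, 0.4, -1.5]
gripper_width: 0.0233
gripper_force: 40.5
```

Call:
{"method": "step_arm", "body": {
  "increments": [
    {"xyz": [31,38,0],"twist": [0,0,8],"gripper": 1},
    {"xyz": [62,76,0],"twist": [0,0,16],"gripper": 1},
    {"xyz": [93,114,0],"twist": [0,0,24],"gripper": 1},
    {"xyz": [125,152,0],"twist": [0,0,32],"gripper": 1},
    {"xyz": [157,191,0],"twist": [0,0,40],"gripper": 1}
  ]
}}

```text
t: 30.9
tcp_pos: [0.5965, 0.122, 0.1338]
tcp_rot: [-0.0, 0.748, 0.664, 0.0]
contact_force: [0.2, -0.3, -0.2]
gripper_width: 0.0232
gripper_force: 40.5
```

Call:
{"method": "step_arm", "body": {
  "increments": [
    {"xyz": [0,0,10],"twist": [0,0,6.6],"gripper": 1},
    {"xyz": [0,0,40],"twist": [0,0,6.6],"gripper": 1},
    {"xyz": [0,0,75],"twist": [0,0,6.6],"gripper": 1},
    {"xyz": [0,0,90],"twist": [0,0,6.6],"gripper": 1},
    {"xyz": [0,0,90],"twist": [0,0,6.6],"gripper": 1}
  ]
}}

```text
t: 31.4
tcp_pos: [0.5946, 0.1198, 0.0413]
tcp_rot: [-0.002, 0.783, 0.622, -0.002]
contact_force: [-0.0, 0.1, 0.3]
gripper_width: 0.0232
gripper_force: 40.5
```

```bash
python3 go.py 597.2 120.5 25 -13.06
```

```text
pos [594.6 119.8  41.3] yaw -13.05 tilt [-0.0054 -0.0004] | shift [ 1.3  2.4 16.3] twist z 0.01 w 23.2 j7 0.05
```

Call:
{"method": "step_arm", "body": {
  "increments": [
    {"xyz": [0,0,0],"twist": [0,0,0],"gripper": 1},
    {"xyz": [0,0,0],"twist": [0,0,0],"gripper": 1},
    {"xyz": [0,0,0],"twist": [0,0,0],"gripper": 1},
    {"xyz": [0,0,0],"twist": [0,0,0],"gripper": 1},
    {"xyz": [0,0,0],"twist": [0,0,0],"gripper": 1}
  ]
}}

```text
t: 31.9
tcp_pos: [0.5968, 0.1198, 0.0439]
tcp_rot: [0.0, 0.783, 0.622, 0.0]
contact_force: [0.1, -0.1, 0.2]
gripper_width: 0.0231
gripper_force: 40.5
```

```bash
python3 go.py 597.2 120.5 25 -13.06
```

```text
pos [596.8 119.8  43.9] yaw -13.05 tilt [0.0009 0.0003] | shift [ 0.8  0.2 18.9] twist z 0.01 w 23.1 j7 0.05
```

Call:
{"method": "step_arm", "body": {
  "increments": [
    {"xyz": [0.7,0,6],"twist": [0,0,0],"gripper": 1},
    {"xyz": [0.7,0,12],"twist": [0,0,0],"gripper": 1},
    {"xyz": [0.7,0,16],"twist": [0,0,0],"gripper": 1},
    {"xyz": [0.7,0,19],"twist": [0,0,0],"gripper": 1},
    {"xyz": [0.7,0,19],"twist": [0,0,0],"gripper": 1}
  ]
}}

```text
t: 32.4
tcp_pos: [0.5962, 0.1205, 0.0259]
tcp_rot: [-0.001, 0.783, 0.622, -0.0]
contact_force: [-3.9, 0.4, 12.2]
gripper_width: 0.023
gripper_force: 42.2
```

Call:
{"method": "step_arm", "body": {
  "increments": [
    {"xyz": [0,0,0],"twist": [0,0,0],"gripper": 1},
    {"xyz": [0,0,0.5],"twist": [0,0,0],"gripper": 1},
    {"xyz": [0,0,0.5],"twist": [0,0,0],"gripper": 0.2},
    {"xyz": [0,0,0.5],"twist": [0,0,0],"gripper": 0.1},
    {"xyz": [0,0,0.5],"twist": [0,0,0],"gripper": 0}
  ]
}}

```text
t: 32.9
tcp_pos: [0.5966, 0.1203, 0.0232]
tcp_rot: [-0.0, 0.783, 0.622, -0.0]
contact_force: [0.4, -0.5, -0.1]
gripper_width: 0.0422
gripper_force: 0.0
```

Call:
{"method": "step_arm", "body": {
  "increments": [
    {"xyz": [0,0,-15],"twist": [0,0,0],"gripper": 0},
    {"xyz": [0,0,-40],"twist": [0,0,0],"gripper": 0},
    {"xyz": [0,0,-80],"twist": [0,0,0],"gripper": 0},
    {"xyz": [0,0,-120],"twist": [0,0,0],"gripper": 0},
    {"xyz": [0,0,-160],"twist": [0,0,0],"gripper": 0}
  ]
}}

```text
t: 33.4
tcp_pos: [0.5966, 0.1201, 0.1861]
tcp_rot: [0.0, 0.783, 0.622, 0.0]
contact_force: [1.1, 0.5, 0.1]
gripper_width: 0.0433
gripper_force: 0.0
```

Call:
{"method": "step_arm", "body": {
  "increments": [
    {"xyz": [-10,-20,0],"twist": [0,0,0],"gripper": 0},
    {"xyz": [-20,-40,0],"twist": [0,0,0],"gripper": 0},
    {"xyz": [-30,-60,0],"twist": [0,0,0],"gripper": 0},
    {"xyz": [-40,-75,0],"twist": [0,0,0],"gripper": 0},
    {"xyz": [-58,-96,0],"twist": [0,0,0],"gripper": 0}
  ]
}}

```text
t: 33.9
tcp_pos: [0.4902, 0.0861, 0.1846]
tcp_rot: [0.0, 0.782, 0.623, 0.001]
contact_force: [-0.6, 0.2, -0.3]
gripper_width: 0.0429
gripper_force: 0.0
```

```bash
python3 - <<'E'
exec(open('boards.py').read()); save(f,'pics/w5.png')
m=((f['color'].min(-1)>110)&(z>.015)&(z<.03)).astype(np.uint8)
k,l,st,ce=cv2.connectedComponentsWithStats(m)
for i in range(1,k):
    if st[i,4]>900: print('bar',ce[i].round(),st[i,4],rect(W[l==i]),np.percentile(z[l==i],[5,50,95]).round(4))
E
python3 go.py 487.6 86.7 50 -12.8
```

```text
[0.4902 0.0861 0.1846] yaw -12.96 j [-0.64  0.52  0.63  1.94 -0.42  0.81 -0.  ]
board px [423. 155.] 1340 plate (array([596.7, 123. ]), array([34.9, 58. ]), 79.0) block (array([596.1, 120.5]), array([23.9, 24.2]), 77.1) 443 0.0313
board px [421. 205.] 1589 plate (array([586.8,  80.2]), array([49.7, 58. ]), 78.1) block (array([584.8,  71.4]), array([24.3, 23.6]), 78.1) 426 0.0314
board px [415. 258.] 1416 plate (array([574.9,  28.4]), array([47.9, 58.2]), 76.5) block (array([573.7,  21.6]), array([25.1, 24.4]), 78.0) 402 0.0314
board px [422. 305.] 742 plate (array([563.6, -27.8]), array([37.1, 58.1]), 75.0) block (array([573.8,  21.5]), array([24.7, 24.6]), 76.5) 365 0.0314
bar [316. 195.] 5778 (array([487.5,  85.8]), array([296.4,  16.3]), 77.2) [0.0217 0.0229 0.0241]
pos [484.5  82.6 184.2] yaw -13.24 tilt [-0.0059 -0.0002] | shift [  4.9   2.8 134.2] twist z -0.44 w 42.9 j7 -0.0
```

View pics/w5.png

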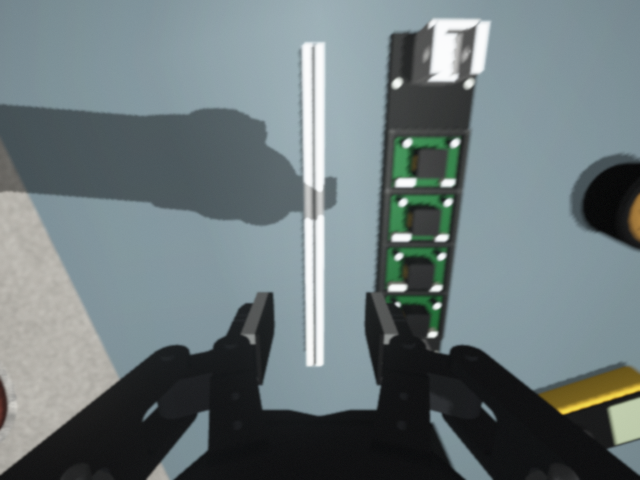

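All four boards sit flat in the nests (blocks at z 31.4), and the bar lies at (487.5, 86). I'll grip the bar again.

Call:
{"method": "step_arm", "body": {
  "increments": [
    {"xyz": [0,0,40],"twist": [0,0,-0.2],"gripper": 0},
    {"xyz": [0,0,80],"twist": [0,0,-0.2],"gripper": 0},
    {"xyz": [0,0,110],"twist": [0,0,-0.2],"gripper": 0},
    {"xyz": [0,0,120],"twist": [0,0,-0.2],"gripper": 0},
    {"xyz": [0,0,120],"twist": [0,0,-0.2],"gripper": 0}
  ],
  "newtons": 80
}}

```text
t: 34.45
tcp_pos: [0.4898, 0.0852, 0.0633]
tcp_rot: [-0.0, 0.782, 0.623, -0.001]
contact_force: [0.5, 0.0, -0.6]
gripper_width: 0.0429
gripper_force: 0.0
```

Call:
{"method": "step_arm", "body": {
  "increments": [
    {"xyz": [0,0,0],"twist": [0,0,0],"gripper": 0},
    {"xyz": [0,0,0],"twist": [0,0,0],"gripper": 0},
    {"xyz": [0,0,0],"twist": [0,0,0],"gripper": 0},
    {"xyz": [0,0,0],"twist": [0,0,0],"gripper": 0},
    {"xyz": [0,0,0],"twist": [0,0,0],"gripper": 0}
  ]
}}

```text
t: 34.95
tcp_pos: [0.4903, 0.0857, 0.0642]
tcp_rot: [0.0, 0.782, 0.624, 0.0]
contact_force: [0.2, -0.0, -0.9]
gripper_width: 0.0426
gripper_force: 0.0
```

```bash
python3 go.py 487.5 86.3 17 -12.8
```

```text
pos [490.3  85.7  64.2] yaw -12.84 tilt [0.0008 0.0002] | shift [-0.  -2.9 47.2] twist z -0.04 w 42.6 j7 0.15
```

Call:
{"method": "step_arm", "body": {
  "increments": [
    {"xyz": [0,-3,15],"twist": [0,0,0],"gripper": 0},
    {"xyz": [0,-3,32],"twist": [0,0,0],"gripper": 0},
    {"xyz": [0,-3,44],"twist": [0,0,0],"gripper": 0},
    {"xyz": [0,-3,47],"twist": [0,0,0],"gripper": 0},
    {"xyz": [0,-3,47],"twist": [0,0,0],"gripper": 0}
  ]
}}

```text
t: 35.45
tcp_pos: [0.4871, 0.086, 0.0165]
tcp_rot: [-0.0, 0.782, 0.623, -0.0]
contact_force: [-0.5, -0.8, 0.3]
gripper_width: 0.0427
gripper_force: 0.0
```

Call:
{"method": "step_arm", "body": {
  "increments": [
    {"xyz": [0,0,0],"twist": [0,0,0],"gripper": 0.3},
    {"xyz": [0,0,0],"twist": [0,0,0],"gripper": 1},
    {"xyz": [0,0,0],"twist": [0,0,0],"gripper": 1},
    {"xyz": [0,0,0],"twist": [0,0,0],"gripper": 1},
    {"xyz": [0,0,0],"twist": [0,0,0],"gripper": 1}
  ]
}}

```text
t: 35.95
tcp_pos: [0.4876, 0.0862, 0.0176]
tcp_rot: [0.0, 0.782, 0.623, 0.001]
contact_force: [-1.1, -0.0, 6.3]
gripper_width: 0.014
gripper_force: 79.6
```

Call:
{"method": "step_arm", "body": {
  "increments": [
    {"xyz": [0,0,-15],"twist": [0,0,0],"gripper": 1},
    {"xyz": [0,0,-35],"twist": [0,0,0],"gripper": 1},
    {"xyz": [0,0,-60],"twist": [0,0,0],"gripper": 1},
    {"xyz": [0,0,-85],"twist": [0,0,0],"gripper": 1},
    {"xyz": [0,0,-95],"twist": [0,0,0],"gripper": 1}
  ]
}}

```text
t: 36.45
tcp_pos: [0.4881, 0.0863, 0.1136]
tcp_rot: [0.001, 0.782, 0.624, 0.001]
contact_force: [0.6, 0.6, -0.5]
gripper_width: 0.0136
gripper_force: 78.9
```

```bash
python3 - <<'E'
O=(579.9,45.95)
for y in (20,60): print(O[0]+.226*y,O[1]+.9741*y)
E
python3 go.py 593.5 104.4 112 -13.06
```

```text
584.42 65.432
593.4599999999999 104.396
pos [488.1  86.3 113.6] yaw -12.84 tilt [0.0033 0.0004] | shift [41.  98.7  1.9] twist z 0.22 w 13.6 j7 0.09
```

Call:
{"method": "step_arm", "body": {
  "increments": [
    {"xyz": [10,24,0],"twist": [0,0,0.2],"gripper": 1},
    {"xyz": [20,48,0],"twist": [0,0,0.2],"gripper": 1},
    {"xyz": [30,72,0],"twist": [0,0,0.2],"gripper": 1},
    {"xyz": [38,90,0],"twist": [0,0,0.2],"gripper": 1},
    {"xyz": [41,98.5,0],"twist": [0,0,0.2],"gripper": 1}
  ]
}}

```text
t: 36.95
tcp_pos: [0.5934, 0.105, 0.1108]
tcp_rot: [0.0, 0.783, 0.623, -0.0]
contact_force: [-0.1, -0.2, -1.2]
gripper_width: 0.0136
gripper_force: 78.9
```

Call:
{"method": "step_arm", "body": {
  "increments": [
    {"xyz": [0,0,0],"twist": [0,0.7,0],"gripper": 1},
    {"xyz": [0,0,0],"twist": [0,1.5,0],"gripper": 1},
    {"xyz": [0,0,0],"twist": [0,2.5,0],"gripper": 1},
    {"xyz": [0,0,0],"twist": [0,3.2,0],"gripper": 1},
    {"xyz": [0,0,0],"twist": [0,3.2,0],"gripper": 1}
  ]
}}

```text
t: 37.45
tcp_pos: [0.5918, 0.1032, 0.1121]
tcp_rot: [-0.018, 0.783, 0.621, 0.022]
contact_force: [0.0, -0.5, -0.8]
gripper_width: 0.0141
gripper_force: 78.8
```

```bash
cat > barlook.py <<'E'
from h import *
O=np.array([.5799,.04595]);uy=np.array([.226,.9741]);ux=np.array([.9741,-.226])
s=observe(); p=s['tcp_pos']; d=p[:2]-O; print('tcp pallet',(d@ux*1000).round(2),(d@uy*1000).round(2),(p[2]*1000).round(2),'rot',R.from_matrix(q2R(s['tcp_rot'])).as_quat().round(4),s['contact_force'].round(1),s['gripper_width'].round(4))
f=grab('wrist'); W=pts(f); d=W[...,:2]-O; X=d@ux*1000;Y=d@uy*1000;z=W[...,2]*1000
m=(f['color'].min(-1)>100)&(abs(X)<13)&(z>45)&(z<150)
for a in np.arange(-10,180,20):
    q=m&(abs(Y-a)<4)
    if q.sum()>10:
        zm=np.median(z[q]); q&=abs(z-zm)<4; print(a,q.sum(),'x',np.percentile(X[q],[2,98]).round(1),'z',zm.round(1))
E
python3 barlook.py
```

```text
Traceback (most recent call last):
  File "barlook.py", line 3, in <module>
    s=observe(); p=s['tcp_pos']; d=p[:2]-O; print('tcp pallet',(d@ux*1000).round(2),(d@uy*1000).round(2),(p[2]*1000).round(2),'rot',R.from_matrix(q2R(s['tcp_rot'])).as_quat().round(4),s['contact_force'].round(1),s['gripper_width'].round(4))
                                                                                                                                                                                                                    ^^^^^^^^^^^^^^^^^^^^^^^^
AttributeError: 'float' object has no attribute 'round'
```

```bash
sed -i "s/,s\['gripper_width'\].round(4)//" barlook.py; python3 barlook.py
```

```text
tcp pallet -1.32 58.47 112.09 rot [ 0.7832  0.6212  0.022  -0.0176] [ 0.  -0.5 -0.8]
10 171 x [-8.7  6.9] z 114.6
30 430 x [-8.9  6.6] z 115.7
50 384 x [-7.7  5.9] z 116.9
70 491 x [-8.7  6.5] z 118.0
90 596 x [-8.8  6.9] z 119.0
110 859 x [-8.7  6.9] z 120.2
130 964 x [-8.7  6.8] z 121.3
150 1137 x [-8.6  6.8] z 122.4
170 1318 x [-8.6  6.7] z 123.5
```

Call:
{"method": "step_arm", "body": {
  "increments": [
    {"xyz": [0,0,12],"twist": [0,0,0],"gripper": 1},
    {"xyz": [0,0,24],"twist": [0,0,0],"gripper": 1},
    {"xyz": [0,0,36],"twist": [0,0,0],"gripper": 1},
    {"xyz": [0,0,46],"twist": [0,0,0],"gripper": 1},
    {"xyz": [0,0,46],"twist": [0,0,0],"gripper": 1}
  ]
}}

```text
t: 38.0
tcp_pos: [0.5916, 0.107, 0.0635]
tcp_rot: [-0.018, 0.783, 0.622, 0.02]
contact_force: [-0.3, 0.3, -1.5]
gripper_width: 0.0142
gripper_force: 78.8
```

```bash
python3 barlook.py
```

```text
tcp pallet -2.37 62.15 63.5 rot [ 0.7826  0.622   0.0202 -0.0184] [-0.3  0.3 -1.5]
30 414 x [-9.9  5.7] z 67.0
50 391 x [-8.8  5. ] z 68.0
70 453 x [-9.7  5. ] z 69.3
90 593 x [-9.9  5.6] z 70.2
110 830 x [-9.9  5.6] z 71.3
130 951 x [-9.7  5.6] z 72.4
150 1116 x [-9.8  5.7] z 73.2
170 1297 x [-9.8  5.6] z 74.3
```

Call:
{"method": "step_arm", "body": {
  "increments": [
    {"xyz": [0,2,0],"twist": [0,0,0],"gripper": 1},
    {"xyz": [-4,2,0],"twist": [0,0,0],"gripper": 1},
    {"xyz": [-8,2,0],"twist": [0,0,0],"gripper": 1},
    {"xyz": [-12,2,0],"twist": [0,0,0],"gripper": 1},
    {"xyz": [-12,2,0],"twist": [0,0,0],"gripper": 1}
  ]
}}

```text
t: 38.55
tcp_pos: [0.592, 0.0933, 0.0655]
tcp_rot: [-0.017, 0.783, 0.621, 0.022]
contact_force: [-0.6, 0.4, -1.1]
gripper_width: 0.0141
gripper_force: 78.8
```

```bash
python3 barlook.py|tail -5; python3 barlook.py|head -1
```

```text
90 776 x [-6.1  9.2] z 72.9
110 881 x [-6.1  9.2] z 74.0
130 1049 x [-6.1  9.2] z 75.2
150 1231 x [-6.1  9.2] z 76.0
170 444 x [-6.2  9.4] z 76.5
tcp pallet 1.07 49.51 65.4 rot [ 0.7829  0.6215  0.0219 -0.0172] [ 0.5  0.2 -0.6]
```

Call:
{"method": "step_arm", "body": {
  "increments": [
    {"xyz": [-3,-1.4,1],"twist": [0,0,0],"gripper": 1},
    {"xyz": [-9,-1.4,1.5],"twist": [0,0,0],"gripper": 1},
    {"xyz": [-15,-1.4,1.5],"twist": [0,0,0],"gripper": 1},
    {"xyz": [-21,-1.4,1.5],"twist": [0,0,0],"gripper": 1},
    {"xyz": [-26,-1.4,1.5],"twist": [0,0,0],"gripper": 1}
  ]
}}

```text
t: 39.15
tcp_pos: [0.5848, 0.0686, 0.0622]
tcp_rot: [-0.017, 0.783, 0.622, 0.022]
contact_force: [0.4, 0.2, -1.6]
gripper_width: 0.0139
gripper_force: 78.8
```

Call:
{"method": "step_arm", "body": {
  "increments": [
    {"xyz": [0,0,0],"twist": [0,0,0],"gripper": 1},
    {"xyz": [0,0,0],"twist": [0,0,0],"gripper": 1},
    {"xyz": [0,0,0],"twist": [0,0,0],"gripper": 1},
    {"xyz": [0,0,0],"twist": [0,0,0],"gripper": 1},
    {"xyz": [0,0,0],"twist": [0,0,0],"gripper": 1}
  ]
}}

```text
t: 39.65
tcp_pos: [0.585, 0.0701, 0.0622]
tcp_rot: [-0.017, 0.782, 0.622, 0.022]
contact_force: [-0.4, 0.7, -0.8]
gripper_width: 0.0138
gripper_force: 78.8
```

```bash
python3 barlook.py
```

```text
tcp pallet -0.51 24.67 62.2 rot [ 0.7824  0.6221  0.0219 -0.0174] [-0.4  0.7 -0.8]
-10 433 x [-7.7  7.6] z 65.5
10 389 x [-7.   6.9] z 66.6
30 442 x [-7.1  6.6] z 67.8
50 586 x [-8.1  7.4] z 68.8
70 815 x [-7.9  7.4] z 69.9
90 939 x [-7.9  7.4] z 71.0
110 1095 x [-8.   7.3] z 72.2
130 1284 x [-8.1  7.4] z 73.2
150 184 x [-12.8  12.8] z 60.3
```

Call:
{"method": "step_arm", "body": {
  "increments": [
    {"xyz": [-2,0.3,0],"twist": [0,0,0],"gripper": 1},
    {"xyz": [-4,0.3,0],"twist": [0,0,0],"gripper": 1},
    {"xyz": [-5,0.3,0],"twist": [0,0,0],"gripper": 1},
    {"xyz": [-6,0.3,0],"twist": [0,0,0],"gripper": 1},
    {"xyz": [-6,0.3,0],"twist": [0,0,0],"gripper": 1}
  ]
}}

```text
t: 40.2
tcp_pos: [0.5839, 0.0638, 0.0619]
tcp_rot: [-0.017, 0.783, 0.622, 0.022]
contact_force: [0.4, -0.1, 0.0]
gripper_width: 0.014
gripper_force: 78.8
```

Call:
{"method": "step_arm", "body": {
  "increments": [
    {"xyz": [-1,0,0],"twist": [0,0,0],"gripper": 1},
    {"xyz": [-1,0,0],"twist": [0,0,0],"gripper": 1},
    {"xyz": [-1,0,0],"twist": [0,0,0],"gripper": 1},
    {"xyz": [-1,0,0],"twist": [0,0,0],"gripper": 1},
    {"xyz": [-1,0,0],"twist": [0,0,0],"gripper": 1}
  ]
}}

```text
t: 40.7
tcp_pos: [0.5837, 0.0635, 0.0618]
tcp_rot: [-0.018, 0.782, 0.622, 0.022]
contact_force: [0.5, 3.1, -0.3]
gripper_width: 0.0139
gripper_force: 78.8
```

```bash
python3 barlook.py | head -1; python3 - <<'E'
from h import *
f=grab('wrist'); save(f,'pics/w6.png')
E
```

```text
tcp pallet -0.23 18.01 61.83 rot [ 0.7824  0.6221  0.0221 -0.0177] [ 0.5  3.1 -0.3]
```

Call:
{"method": "step_arm", "body": {
  "increments": [
    {"xyz": [1.8,0.2,0],"twist": [0,0,0],"gripper": 1},
    {"xyz": [1.8,0.2,2.5],"twist": [0,-0.7,0],"gripper": 1},
    {"xyz": [1.8,0.2,5],"twist": [0,-1.4,0],"gripper": 1},
    {"xyz": [1.8,0.2,7.5],"twist": [0,-2.1,0],"gripper": 1},
    {"xyz": [1.8,0.2,9.5],"twist": [0,-2.7,0],"gripper": 1}
  ]
}}

```text
t: 41.3
tcp_pos: [0.5842, 0.065, 0.0519]
tcp_rot: [-0.002, 0.783, 0.622, 0.003]
contact_force: [-0.1, 0.7, -1.1]
gripper_width: 0.0137
gripper_force: 78.8
```

Call:
{"method": "step_arm", "body": {
  "increments": [
    {"xyz": [0,0,1],"twist": [0,-0.3,0],"gripper": 1},
    {"xyz": [0,0,1.8],"twist": [0,-0.5,0],"gripper": 1},
    {"xyz": [0,0,1.8],"twist": [0,-0.5,0],"gripper": 1},
    {"xyz": [0,0,1.8],"twist": [0,-0.5,0],"gripper": 1},
    {"xyz": [0,0,1.8],"twist": [0,-0.5,0],"gripper": 1}
  ]
}}

```text
t: 41.8
tcp_pos: [0.5845, 0.0649, 0.0507]
tcp_rot: [0.0, 0.783, 0.622, 0.0]
contact_force: [0.6, 0.4, -2.0]
gripper_width: 0.014
gripper_force: 79.0
```

```bash
python3 barlook.py
```

```text
tcp pallet 0.15 19.53 50.69 rot [7.830e-01 6.221e-01 1.000e-04 1.000e-04] [ 0.6  0.4 -2. ]
-10 484 x [-7.3  8.2] z 56.0
10 391 x [-6.2  7.4] z 56.0
30 499 x [-7.2  7.9] z 56.1
50 607 x [-7.3  8.3] z 55.9
70 836 x [-7.4  8.1] z 55.9
90 959 x [-7.4  8. ] z 55.9
110 1122 x [-7.4  8.2] z 55.9
130 1333 x [-7.3  8. ] z 55.9
```

Call:
{"method": "step_arm", "body": {
  "increments": [
    {"xyz": [0,0,0],"twist": [0,0,0],"gripper": 0.4},
    {"xyz": [0,0,0],"twist": [0,0,0],"gripper": 0.2},
    {"xyz": [0,0,0],"twist": [0,0,0],"gripper": 0.1},
    {"xyz": [0,0,0],"twist": [0,0,0],"gripper": 0},
    {"xyz": [0,0,0],"twist": [0,0,0],"gripper": 0}
  ]
}}

```text
t: 42.35
tcp_pos: [0.5844, 0.0651, 0.0506]
tcp_rot: [0.0, 0.783, 0.622, 0.0]
contact_force: [0.1, 0.1, 0.3]
gripper_width: 0.0426
gripper_force: 0.0
```

Call:
{"method": "step_arm", "body": {
  "increments": [
    {"xyz": [0,0,-15],"twist": [0,0,0],"gripper": 0},
    {"xyz": [0,0,-50],"twist": [0,0,0],"gripper": 0},
    {"xyz": [0,0,-90],"twist": [0,0,0],"gripper": 0},
    {"xyz": [0,0,-130],"twist": [0,0,0],"gripper": 0},
    {"xyz": [0,0,-170],"twist": [0,0,0],"gripper": 0}
  ]
}}

```text
t: 42.85
tcp_pos: [0.5842, 0.0649, 0.2234]
tcp_rot: [0.0, 0.783, 0.622, 0.0]
contact_force: [0.4, 0.5, -0.9]
gripper_width: 0.0426
gripper_force: 0.0
```

```bash
python3 barlook.py; python3 - <<'E'
from h import *
f=grab('top'); save(f,'pics/top2.png'); W=pts(f); z=W[...,2]; hsv=cv2.cvtColor(f['color'],cv2.COLOR_RGB2HSV)
C=f['color'].astype(int).max(-1)
P=ray(f,[[175,263]],.006); print(P)
reg=(W[...,0]>.35)&(W[...,0]<.6)&(W[...,1]>.2)&(W[...,1]<.45)
dark=(reg&(C<60)&(z<.03)).astype(np.uint8); br=(reg&(C>150)&(z<.03)).astype(np.uint8)
for n,m,h in(('dark',dark,.012),('bright',br,.0095)):
    k,l,st,ce=cv2.connectedComponentsWithStats(m)
    for i in range(1,k):
        if st[i,4]>8: print(n,ce[i].round(1),st[i,4],ray(f,ce[i],h).round(4), ray(f,np.argwhere(l==i)[[0,-1]][:,::-1],h).round(3).tolist())
E
```

```text
tcp pallet -0.11 19.4 223.43 rot [7.831e-01 6.219e-01 3.000e-04 3.000e-04] [ 0.4  0.5 -0.9]
-10 130 x [-6.5  7.7] z 56.0
10 150 x [-7.4  8.5] z 56.0
30 143 x [-7.2  8.3] z 55.8
50 146 x [-7.1  8.1] z 55.9
70 166 x [-7.   7.9] z 56.0
90 180 x [-6.9  7.7] z 55.9
110 194 x [-7.6  8.4] z 55.8
130 220 x [-7.5  8.2] z 55.9
150 248 x [-11.3  10.5] z 56.1
170 130 x [-10.7  10.5] z 46.8
[[0.46926883 0.32565991 0.006     ]]
```

View pics/top2.png

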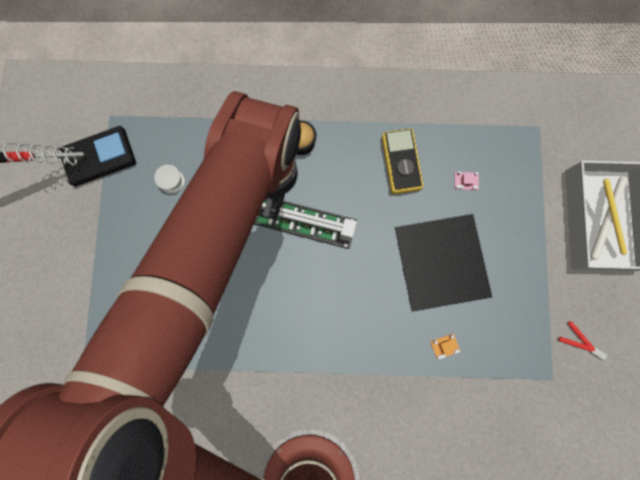

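The bar is seated on both rests (top at z 56 all along, in line). The pin is hidden under the arm, last seen near world (469,326), so I move the wrist there.

Call:
{"method": "step_arm", "body": {
  "increments": [
    {"xyz": [30,-23,0],"twist": [0,0,0],"gripper": 0},
    {"xyz": [60,-46,0],"twist": [0,0,0],"gripper": 0},
    {"xyz": [90,-69,0],"twist": [0,0,0],"gripper": 0},
    {"xyz": [120,-91,0],"twist": [0,0,0],"gripper": 0},
    {"xyz": [148,-113,0],"twist": [0,0,0],"gripper": 0}
  ]
}}

```text
t: 43.45
tcp_pos: [0.5067, 0.2363, 0.221]
tcp_rot: [-0.0, 0.783, 0.622, 0.0]
contact_force: [-0.2, -0.3, 0.3]
gripper_width: 0.0429
gripper_force: 0.0
```

Call:
{"method": "step_arm", "body": {
  "increments": [
    {"xyz": [25,-20,0],"twist": [0,0,-7],"gripper": 0},
    {"xyz": [50,-40,0],"twist": [0,0,-14],"gripper": 0},
    {"xyz": [74,-57,0],"twist": [0,0,-21],"gripper": 0},
    {"xyz": [74,-57,0],"twist": [0,0,-28],"gripper": 0},
    {"xyz": [74,-57,0],"twist": [0,0,-35.5],"gripper": 0}
  ]
}}

```text
t: 43.95
tcp_pos: [0.4678, 0.321, 0.2208]
tcp_rot: [-0.0, 0.553, 0.833, -0.0]
contact_force: [0.9, -0.8, -0.1]
gripper_width: 0.0429
gripper_force: 0.0
```

Call:
{"method": "step_arm", "body": {
  "increments": [
    {"xyz": [0,0,5],"twist": [0,0,-7],"gripper": 0},
    {"xyz": [0,0,10],"twist": [0,0,-14],"gripper": 0},
    {"xyz": [0,0,15],"twist": [0,0,-21],"gripper": 0},
    {"xyz": [0,0,20],"twist": [0,0,-28],"gripper": 0},
    {"xyz": [0,0,20],"twist": [0,0,-35.5],"gripper": 0}
  ]
}}

```text
t: 44.45
tcp_pos: [0.4683, 0.3192, 0.2003]
tcp_rot: [-0.0, 0.274, 0.962, -0.001]
contact_force: [0.7, -0.7, -0.3]
gripper_width: 0.0427
gripper_force: 0.0
```

Call:
{"method": "step_arm", "body": {
  "increments": [
    {"xyz": [0,0,0],"twist": [0,0,0],"gripper": 0},
    {"xyz": [0,0,0],"twist": [0,0,0],"gripper": 0},
    {"xyz": [0,0,0],"twist": [0,0,0],"gripper": 0},
    {"xyz": [0,0,0],"twist": [0,0,0],"gripper": 0},
    {"xyz": [0,0,0],"twist": [0,0,0],"gripper": 0}
  ]
}}

```text
t: 44.95
tcp_pos: [0.4689, 0.3199, 0.2007]
tcp_rot: [0.0, 0.276, 0.961, -0.0]
contact_force: [-0.3, 0.2, -0.6]
gripper_width: 0.0427
gripper_force: 0.0
```

```bash
cat > pin.py <<'E'
from h import *
s=observe(); f=grab('wrist'); W=pts(f); z=W[...,2]; C=f['color'].astype(int)
near=(np.hypot(W[...,0]-s['tcp_pos'][0],W[...,1]-s['tcp_pos'][1])<.1)
for n,m,h in(('handle',(C.max(-1)<60)&(z>.006)&(z<.02),.012),('shaft',(C.min(-1)>125)&(z>.004)&(z<.02),.0095)):
    k,l,st,ce=cv2.connectedComponentsWithStats((m&near).astype(np.uint8))
    for i in range(1,k):
        if st[i,4]>40:
            vv,uu=np.where(l==i); P=ray(f,np.c_[uu,vv],h)[:,:2]*1000
            c,wh,a=cv2.minAreaRect(P.astype(np.float32)); print(n,ce[i].round(),st[i,4],np.round(c,1),np.round(wh,1),round(a,1),np.median(z[l==i]).round(4))
E
python3 - <<'E'
exec(open('pin.py').read()); save(f,'pics/w7.png')
E
python3 go.py 469 326 100 58
```

```text
handle [322. 187.] 367 [444.4 337.7] [11.4 31.5] 58.4 0.0126
shaft [325. 228.] 308 [482.  319.7] [ 6.9 47.1] 63.0 0.0097
pos [468.8 319.9 200.7] yaw 57.93 tilt [-0.     -0.0001] | shift [  3.1   5.3 100.7] twist z -0.07 w 42.6 j7 0.57
```

View pics/w7.png

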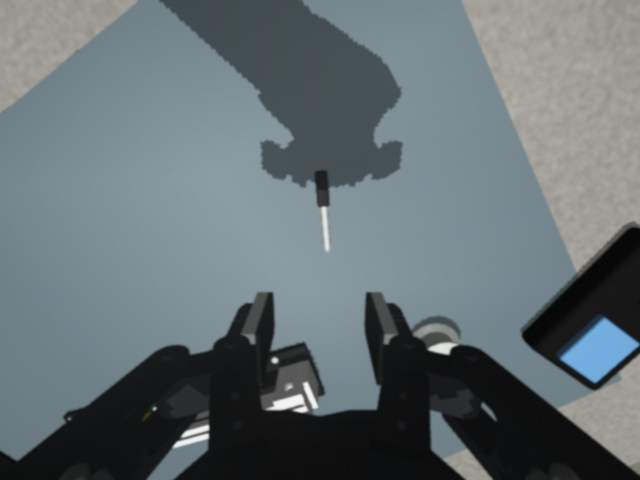

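The pin's handle is at (322,190) and its shaft runs to the tip at (327,250). It lies free on the bench, and its axis yaw is about -26°.

```bash
python3 go.py 444.2 337.7 70 63.5
```

```text
pos [468.8 319.9 200.7] yaw 57.93 tilt [-0.     -0.0001] | shift [ 30.3   2.  130.7] twist z -5.57 w 42.6 j7 0.57
```

Call:
{"method": "step_arm", "body": {
  "increments": [
    {"xyz": [10,1,20],"twist": [0,0,-2],"gripper": 0},
    {"xyz": [20,2,50],"twist": [0,0,-4],"gripper": 0},
    {"xyz": [30,2,85],"twist": [0,0,-5.6],"gripper": 0},
    {"xyz": [30,2,120],"twist": [0,0,-5.6],"gripper": 0},
    {"xyz": [30,2,130],"twist": [0,0,-5.6],"gripper": 0}
  ]
}}

```text
t: 45.5
tcp_pos: [0.4422, 0.3364, 0.0674]
tcp_rot: [-0.002, 0.229, 0.974, -0.003]
contact_force: [-0.1, -0.6, 0.8]
gripper_width: 0.0424
gripper_force: 0.0
```

Call:
{"method": "step_arm", "body": {
  "increments": [
    {"xyz": [0,0,0],"twist": [0,0,0],"gripper": 0},
    {"xyz": [0,0,0],"twist": [0,0,0],"gripper": 0},
    {"xyz": [0,0,0],"twist": [0,0,0],"gripper": 0},
    {"xyz": [0,0,0],"twist": [0,0,0],"gripper": 0},
    {"xyz": [0,0,0],"twist": [0,0,0],"gripper": 0}
  ]
}}

```text
t: 46.0
tcp_pos: [0.4451, 0.3377, 0.0717]
tcp_rot: [0.001, 0.229, 0.973, 0.001]
contact_force: [0.6, 0.3, 0.3]
gripper_width: 0.0423
gripper_force: 0.0
```

```bash
python3 pin.py; python3 go.py 444.2 337.7 12.5 63.5
```

```text
handle [319. 265.] 882 [444.6 338.7] [10.9 34.4] 64.1 0.0126
shaft [319. 322.] 621 [482.5 319.7] [ 6.5 46.6] 63.4 0.0096
pos [444.9 337.7  71.4] yaw 63.55 tilt [0.0011 0.001 ] | shift [ 0.7 -0.3 58.9] twist z 0.05 w 42.2 j7 0.66
```

Call:
{"method": "step_arm", "body": {
  "increments": [
    {"xyz": [0.7,0.8,15],"twist": [0,0,0],"gripper": 0},
    {"xyz": [0.7,0.8,35],"twist": [0,0,0],"gripper": 0.1},
    {"xyz": [0.7,0.8,50],"twist": [0,0,0],"gripper": 0.2},
    {"xyz": [0.7,0.8,57],"twist": [0,0,0],"gripper": 0.3},
    {"xyz": [0.7,0.8,58],"twist": [0,0,0],"gripper": 0.3}
  ],
  "newtons": 70
}}

```text
t: 46.55
tcp_pos: [0.4439, 0.3382, 0.012]
tcp_rot: [-0.0, 0.229, 0.973, -0.001]
contact_force: [-0.1, -0.2, 1.4]
gripper_width: 0.0302
gripper_force: 0.0
```

Call:
{"method": "step_arm", "body": {
  "increments": [
    {"xyz": [0,0,0],"twist": [0,0,0],"gripper": 0.4},
    {"xyz": [0,0,0],"twist": [0,0,0],"gripper": 1},
    {"xyz": [0,0,0],"twist": [0,0,0],"gripper": 1},
    {"xyz": [0,0,0],"twist": [0,0,0],"gripper": 1},
    {"xyz": [0,0,0],"twist": [0,0,0],"gripper": 1}
  ]
}}

```text
t: 47.05
tcp_pos: [0.4448, 0.3388, 0.0137]
tcp_rot: [0.001, 0.229, 0.973, 0.001]
contact_force: [-0.9, -0.1, 6.2]
gripper_width: 0.0094
gripper_force: 70.5
```

Call:
{"method": "step_arm", "body": {
  "increments": [
    {"xyz": [0,0,-10],"twist": [0,0,0],"gripper": 1},
    {"xyz": [0,0,-30],"twist": [0,0,0],"gripper": 1},
    {"xyz": [0,0,-50],"twist": [0,0,0],"gripper": 1},
    {"xyz": [0,0,-70],"twist": [0,0,0],"gripper": 1},
    {"xyz": [0,0,-80],"twist": [0,0,0],"gripper": 1}
  ]
}}

```text
t: 47.55
tcp_pos: [0.4449, 0.3389, 0.0946]
tcp_rot: [0.001, 0.229, 0.973, 0.001]
contact_force: [0.1, -0.5, 0.1]
gripper_width: 0.0094
gripper_force: 69.8
```

```bash
python3 - <<'E'
# pre-insert: TCP in pallet (-17.5-17-45=-80,155)
O=(579.9,45.95)
for x in(-95,-34.5): print(O[0]+.9741*x+.226*155, O[1]-.226*x+.9741*155)
E
python3 go.py 522.4 218.4 95 76.94
```

```text
522.3905 218.40550000000002
581.32355 204.73250000000002
pos [444.9 338.9  94.6] yaw 63.55 tilt [0.0022 0.0017] | shift [-123.1  -73.3   -0.5] twist z -13.39 w 9.4 j7 0.65
```

Call:
{"method": "step_arm", "body": {
  "increments": [
    {"xyz": [-30,-18,0],"twist": [0,0,-4],"gripper": 1},
    {"xyz": [-60,-36,0],"twist": [0,0,-8],"gripper": 1},
    {"xyz": [-95,-56,0],"twist": [0,0,-12],"gripper": 1},
    {"xyz": [-118,-70,0],"twist": [0,0,-13.4],"gripper": 1},
    {"xyz": [-123,-73,0],"twist": [0,0,-13.4],"gripper": 1}
  ]
}}

```text
t: 48.05
tcp_pos: [0.5242, 0.213, 0.0927]
tcp_rot: [0.001, 0.117, 0.993, -0.001]
contact_force: [-0.0, -0.6, 0.1]
gripper_width: 0.0095
gripper_force: 69.8
```

Call:
{"method": "step_arm", "body": {
  "increments": [
    {"xyz": [0,0,20],"twist": [0,0,0],"gripper": 1},
    {"xyz": [0,0,38],"twist": [0,0,0],"gripper": 1},
    {"xyz": [0,0,42],"twist": [0,0,0],"gripper": 1},
    {"xyz": [0,0,42],"twist": [0,0,0],"gripper": 1},
    {"xyz": [0,0,42],"twist": [0,0,0],"gripper": 1}
  ]
}}

```text
t: 48.55
tcp_pos: [0.522, 0.219, 0.0512]
tcp_rot: [0.0, 0.113, 0.994, 0.0]
contact_force: [0.3, -0.2, -0.6]
gripper_width: 0.0094
gripper_force: 69.8
```

Call:
{"method": "step_arm", "body": {
  "increments": [
    {"xyz": [0,0,0],"twist": [0,0,0],"gripper": 1},
    {"xyz": [0,0,0],"twist": [0,0,0],"gripper": 1},
    {"xyz": [0,0,0],"twist": [0,0,0],"gripper": 1},
    {"xyz": [0,0,0],"twist": [0,0,0],"gripper": 1},
    {"xyz": [0,0,0],"twist": [0,0,0],"gripper": 1}
  ]
}}

```text
t: 49.05
tcp_pos: [0.5219, 0.2183, 0.0508]
tcp_rot: [0.0, 0.114, 0.994, 0.0]
contact_force: [0.3, -0.1, -0.2]
gripper_width: 0.0098
gripper_force: 69.8
```

```bash
cat > ins.py <<'E'
from h import *
O=np.array([.5799,.04595]);uy=np.array([.226,.9741]);ux=np.array([.9741,-.226])
s=observe(); p=s['tcp_pos']; d=p[:2]-O; M=q2R(s['tcp_rot']); print('tcp pallet',(d@ux*1000).round(2),(d@uy*1000).round(2),(p[2]*1000).round(2),'yaw',np.degrees(np.arctan2(M[1,1],M[0,1])).round(2),'tilt',M[:2,2].round(4),s['contact_force'].round(1))
f=grab('wrist'); W=pts(f); d=W[...,:2]-O; X=d@ux*1000;Y=d@uy*1000;z=W[...,2]*1000
m=(f['color'].min(-1)>90)&(X>-80)&(X<-19)&(abs(Y-155)<15)&(z>35)&(z<60)
for a in range(-75,-15,8):
    q=m&(abs(X-a)<4)
    if q.sum()>5: print(a,q.sum(),'y',np.percentile(Y[q],[5,95]).round(1),'z',np.percentile(z[q],[50,95]).round(1))
E
python3 - <<'E'
exec(open('ins.py').read()); save(f,'pics/w8.png')
E
```

```text
tcp pallet -95.41 154.78 50.76 yaw 76.94 tilt [0.0002 0.0001] [ 0.3 -0.1 -0.2]
-75 127 y [152.5 158.1] z [47.  49.3]
-67 191 y [152.3 158.6] z [46.7 47.8]
-59 186 y [152.3 158.7] z [46.6 47.7]
-51 183 y [152.3 158.8] z [46.6 47.6]
-43 174 y [152.2 158.8] z [46.7 47.6]
-35 47 y [152.2 158.9] z [46.2 47.6]
```

View pics/w8.png

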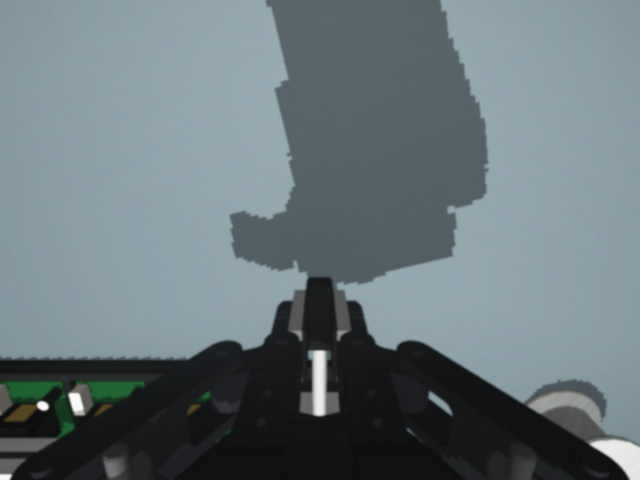

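The pin is held straight, with its shaft at pallet y 155.5 and axis z about 43.4. I'll insert it with a small correction.

Call:
{"method": "step_arm", "body": {
  "increments": [
    {"xyz": [-3,-0.4,-0.6],"twist": [0,0,0],"gripper": 1},
    {"xyz": [-9,-0.4,-0.6],"twist": [0,0,0],"gripper": 1},
    {"xyz": [-15,-0.4,-0.6],"twist": [0,0,0],"gripper": 1},
    {"xyz": [-21,-0.4,-0.6],"twist": [0,0,0],"gripper": 1},
    {"xyz": [-26,-0.4,-0.6],"twist": [0,0,0],"gripper": 1}
  ]
}}

```text
t: 49.6
tcp_pos: [0.548, 0.2117, 0.0512]
tcp_rot: [0.0, 0.114, 0.993, -0.0]
contact_force: [0.0, -0.2, -0.7]
gripper_width: 0.0099
gripper_force: 69.8
```

```bash
python3 ins.py
```

```text
tcp pallet -68.53 154.2 51.2 yaw 76.92 tilt [ 0.0004 -0.0001] [ 0.  -0.2 -0.7]
-75 7 y [143.5 165.3] z [44.2 49.9]
-51 54 y [152.1 157.5] z [47.6 50.4]
-43 195 y [151.8 158. ] z [47.1 48.2]
-35 191 y [151.7 158.1] z [47.  48.3]
-27 184 y [151.7 158.2] z [47.  48.1]
-19 91 y [151.7 158.2] z [47.1 48.2]
```

Call:
{"method": "step_arm", "body": {
  "increments": [
    {"xyz": [-6,0,0],"twist": [0,0,0],"gripper": 1},
    {"xyz": [-12,0,0],"twist": [0,0,0],"gripper": 1},
    {"xyz": [-18,0,0],"twist": [0,0,0],"gripper": 1},
    {"xyz": [-24,0,0],"twist": [0,0,0],"gripper": 1},
    {"xyz": [-29,0,0],"twist": [0,0,0],"gripper": 1}
  ]
}}

```text
t: 50.15
tcp_pos: [0.576, 0.2052, 0.0512]
tcp_rot: [0.0, 0.114, 0.994, -0.0]
contact_force: [-0.6, -0.1, -0.9]
gripper_width: 0.01
gripper_force: 69.8
```

Call:
{"method": "step_arm", "body": {
  "increments": [
    {"xyz": [-1,0,0],"twist": [0,0,0],"gripper": 1},
    {"xyz": [-2,0,0],"twist": [0,0,0],"gripper": 1},
    {"xyz": [-3,0,0],"twist": [0,0,0],"gripper": 1},
    {"xyz": [-3,0,0],"twist": [0,0,0],"gripper": 1},
    {"xyz": [-3,0,0],"twist": [0,0,0],"gripper": 1}
  ]
}}

```text
t: 50.65
tcp_pos: [0.5781, 0.2049, 0.0512]
tcp_rot: [-0.0, 0.114, 0.994, -0.0]
contact_force: [0.5, 0.5, -0.1]
gripper_width: 0.0096
gripper_force: 69.8
```

```bash
python3 ins.py
```

```text
tcp pallet -37.69 154.42 51.22 yaw 76.96 tilt [-0.0003  0.    ] [ 0.5  0.5 -0.1]
-51 162 y [144.  165.1] z [52.5 59.5]
-19 10 y [154.2 159.3] z [49.9 50.7]
```

Call:
{"method": "step_arm", "body": {
  "increments": [
    {"xyz": [-1,0,0],"twist": [0,0,0],"gripper": 1},
    {"xyz": [-2,0,0],"twist": [0,0,0],"gripper": 1},
    {"xyz": [-3,0,0],"twist": [0,0,0],"gripper": 1},
    {"xyz": [-3,0,0],"twist": [0,0,0],"gripper": 1},
    {"xyz": [-3,0,0],"twist": [0,0,0],"gripper": 1}
  ]
}}

```text
t: 51.2
tcp_pos: [0.5797, 0.2045, 0.051]
tcp_rot: [-0.002, 0.113, 0.994, -0.0]
contact_force: [-4.6, 1.0, 1.8]
gripper_width: 0.0099
gripper_force: 70.1
```

Call:
{"method": "step_arm", "body": {
  "increments": [
    {"xyz": [-0.5,0,0],"twist": [0,0,0],"gripper": 1},
    {"xyz": [-1,0,0],"twist": [0,0,0],"gripper": 1},
    {"xyz": [-1,0,0],"twist": [0,0,0],"gripper": 1},
    {"xyz": [-1,0,0],"twist": [0,0,0],"gripper": 1},
    {"xyz": [-1,0,0],"twist": [0,0,0],"gripper": 1}
  ]
}}

```text
t: 51.7
tcp_pos: [0.5797, 0.2046, 0.0509]
tcp_rot: [-0.003, 0.113, 0.994, -0.0]
contact_force: [-6.6, 0.6, 3.3]
gripper_width: 0.0101
gripper_force: 70.3
```

Call:
{"method": "step_arm", "body": {
  "increments": [
    {"xyz": [1,0,0],"twist": [0,0,0],"gripper": 1},
    {"xyz": [1,0,1],"twist": [0,0,0],"gripper": 1},
    {"xyz": [1,0,1],"twist": [0,0,0],"gripper": 0.7},
    {"xyz": [1,0,1],"twist": [0,0,0],"gripper": 0.4},
    {"xyz": [1,0,1],"twist": [0,0,0],"gripper": 0.2}
  ]
}}

```text
t: 52.2
tcp_pos: [0.5829, 0.2035, 0.0506]
tcp_rot: [0.002, 0.114, 0.993, 0.0]
contact_force: [0.1, -0.3, 0.6]
gripper_width: 0.0343
gripper_force: 0.0
```

Call:
{"method": "step_arm", "body": {
  "increments": [
    {"xyz": [0,0,0],"twist": [0,0,0],"gripper": 0.1},
    {"xyz": [0,0,-15],"twist": [0,0,0],"gripper": 0.1},
    {"xyz": [0,0,-45],"twist": [0,0,0],"gripper": 0.1},
    {"xyz": [0,0,-85],"twist": [0,0,0],"gripper": 0.1},
    {"xyz": [15,0,-125],"twist": [0,0,0],"gripper": 0.1}
  ]
}}

```text
t: 52.7
tcp_pos: [0.5685, 0.2063, 0.1777]
tcp_rot: [0.002, 0.115, 0.993, -0.0]
contact_force: [0.7, 1.3, 0.4]
gripper_width: 0.0382
gripper_force: 0.0
```

Call:
{"method": "step_arm", "body": {
  "increments": [
    {"xyz": [10,0,0],"twist": [0,0,0],"gripper": 0.1},
    {"xyz": [20,0,0],"twist": [0,0,0],"gripper": 0.1},
    {"xyz": [30,0,0],"twist": [0,0,0],"gripper": 0.1},
    {"xyz": [30,0,0],"twist": [0,0,0],"gripper": 0.1},
    {"xyz": [30,0,0],"twist": [0,0,0],"gripper": 0.1}
  ]
}}

```text
t: 53.2
tcp_pos: [0.5369, 0.2141, 0.1743]
tcp_rot: [-0.001, 0.114, 0.994, -0.001]
contact_force: [0.9, 0.4, 0.4]
gripper_width: 0.0385
gripper_force: 0.0
```

```bash
python3 - <<'E'
from h import *
O=np.array([.5799,.04595]);uy=np.array([.226,.9741]);ux=np.array([.9741,-.226])
for n in('side','wrist'):
    f=grab(n); W=pts(f); d=W[...,:2]-O; X=d@ux*1000;Y=d@uy*1000;z=W[...,2]*1000
    save(f,f'pics/{n}9.png')
    h=(f['color'].max(-1)<70)&(X<-18)&(X>-62)&(abs(Y-155)<14)&(z>28)&(z<62)
    if h.sum()>10: print(n,'handle',h.sum(),'x',np.percentile(X[h],[1,50,99]).round(1),'y',np.percentile(Y[h],[3,50,97]).round(1),'z',np.percentile(z[h],[3,50,97]).round(1))
    t=(X>17.5)&(X<36)&(abs(Y-155)<12)&(z>30)&(z<56)
    if t.sum()>3: print(n,'tip',t.sum(),'x max',np.percentile(X[t],[50,97]).round(1),'y',np.median(Y[t]).round(1),'z',np.median(z[t]).round(1))
    for a in(-60,0,60,110):
        q=(abs(X)<5)&(abs(Y-a)<5)&(z>45)&(z<70)
        if q.sum()>5: print(n,'bar',a,np.median(z[q]).round(1))
im=cv2.imread('pics/side9.png'); c=cv2.resize(im[150:310,220:380],(400,400)); w=cv2.resize(cv2.imread('pics/wrist9.png')[200:480,160:480],(400,350)); o=np.zeros((400,800,3),np.uint8);o[:,:400]=c;o[:350,400:]=w;cv2.imwrite('pics/fin.png',o)
E
```

```text
side handle 110 x [-52.8 -38.  -22.2] y [147.5 151.  158.7] z [32.9 42.1 47.9]
side tip 9 x max [24.4 29. ] y 152.6 z 49.2
side bar -60 55.6
side bar 0 54.7
side bar 60 55.2
side bar 110 54.9
wrist handle 535 x [-52.8 -38.4 -21. ] y [150.  155.2 161. ] z [38.5 45.8 48.3]
wrist tip 13 x max [26.5 28.4] y 155.3 z 50.1
wrist bar -60 56.0
wrist bar 0 55.9
wrist bar 60 55.9
```

View pics/fin.png

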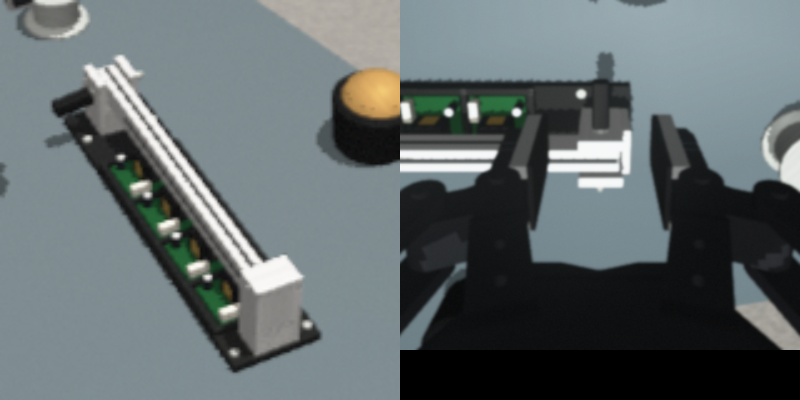

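The picture shows the pin through the fork with its tip showing on the far side (tip x about 29), the bar level and all the boards down. I'm handing the job in.

```bash
python3 -c "
from h import *
print(workorder.finish_job())"
```

```text
the job is handed in; nothing more can be done
None
```

The pallet is loaded and the job is handed in: four boards seated in their nests, the bar back on both rests, and the lock pin home through fork and bar. Camera checks just before hand-in agreed, but the hand-in returned no verdict.

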